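Gauge the depth of a snapped castor stem in a crate dolly's socket

TASK

The castor stem has snapped off inside the one empty socket of the upturned crate dolly, and I need to know how deep the stub lies. Pick up the depth gauge, set its base flat on the pad over the bore, and gently push the rod down by its knob until you feel it bottom on the stub, pressing it lightly there for a moment: drag and a snag on the rim are not the bottom, and a hard push would drive the stub deeper. Let go without pulling the rod back up, leave the gauge standing there with its reading for me, and do not disturb the tins and tools around.

Things in the scene. Friction and masses are not known exactly. Their poses are not given: they have to be found in the camera images.
- knob (a point): centre of the gauge's orange knurled knob, a cylinder 20 mm in diameter and 22 mm tall on top of the sliding rod; the grasping place. Knob, rod and bore axis are one line. With the rod fully up the knob's centre is 119 mm above the underside of the gauge's base; it sinks with the rod. Below the knob the bare rod (8 mm) is free, 69 mm of it when the rod is up
- gauge: loose steel depth gauge standing upright on the bench with its rod up: a flat base bar 90 x 24 x 14 mm (long side along its x), a guide barrel 19 mm in diameter up to 36 mm above the underside, and an 8 mm graduated rod sliding vertically through the middle. Origin: centre of the base's underside. Base and barrel about 300 g, rod and knob about 80 g. Lifted by the knob, the whole gauge hangs from the rod's upper stop with the base level
- rod (a joint): the gauge's reading: travel of the rod below its upper stop in metres, 0 = fully up (tip 1 mm inside the base's underside), growing as the rod is pushed down, at most 0.062. The rod slides with about 1.2 N of drag and stays where it is left; the base's own weight (about 2.9 N) keeps the base down while the rod is pushed through it
- mouth (a point): centre of the mouth of the empty castor socket, in the plane of its pad's top: a vertical blind bore 10 mm in diameter with a small chamfer and a thin bright steel lip, in the middle of a flat 80 x 80 mm blue pad whose top is 60 mm above the bench. It is the only one of the dolly's four corner pads without a castor; either of the two corners nearest the robot. z up
- liner: the steel liner of that same empty bore, with the snapped castor stem (the stub) jammed in it. Origin: centre of the mouth, not the stub. The stub's flat top lies somewhere 26 to 48 mm below the mouth; how deep is not known and is different each time. It is hard steel: once the tip is on it the force rises by about 10 N in half a millimetre, so the last part wants a slow descent with a low force stop
- dolly: blue plastic crate dolly, 400 x 300 mm, lying upturned and fixed on the bench (long side along its x); pads at its four corners, centres 160 mm and 110 mm from its middle, three of them with upturned swivel castors that reach 160 mm above the bench. Origin: middle of its underside on the bench
- tin_green: food tin with green label, 73 mm wide, 105 mm tall, bystander; origin at its underside
- tin_yellow: food tin with yellow label, 73 mm wide, 105 mm tall, bystander; origin at its underside
- grease_jar: small closed jar, 56 mm wide, 60 mm tall, bystander; origin at its underside
- new_castor: replacement swivel castor lying on its side, about 140 x 75 x 51 mm, bystander; origin on the bench below its stem's root
- mallet: rubber mallet 260 mm long lying on the bench, bystander
- spanner: spanner 170 mm long lying on the bench, bystander
- screwdriver: screwdriver 190 mm long lying on the bench, bystander
Things that resemble listed ones, but are neither listed nor needed, are in the scene too. Leave any pink or red look-alike of the gauge alone.

How it is judged:
On the way:
1. the gauge's base is flat on the pad over the bore and its rod is pressed lightly on the stub (over 1.5 N for 0.2 s) (angle between gauge's own z axis and vertical below 0.04 rad and z of gauge in the frame of mouth between -0.003 and 0.002 m and horizontal distance between gauge and mouth below 0.005 m and contact force between gauge and liner above 1.5 N), for 0.2 s.
At the end, for the whole second after the job is handed in: The gauge stands released and at rest with its base flat on the pad (within 2 mm and 0.04 rad) and within 5 mm of the bore's centre, its rod down in the bore (reading over 22 mm) with its tip still resting on the stub (angle between gauge's own z axis and vertical below 0.04 rad and z of gauge in the frame of mouth between -0.003 and 0.002 m and horizontal distance between gauge and mouth below 0.005 m and value of joint rod above 0.022 m and contact force between gauge and liner above 0.15 N and linear speed of gauge below 0.01 m/s and velocity of joint rod between -0.005 and 0.005 m/s); the robot touches nothing.
It fails at once if the rod presses on the stub with more than 20 N (contact force between gauge and liner above 20 N).
It fails at once if a tin, the jar, the new castor or a tool is moved more than 20 mm (distance of any of tin_green, tin_yellow, grease_jar, new_castor, mallet, spanner, screwdriver from where it was at the start of the episode above 0.02 m).
It also fails if it takes over 58 s, if anything falls off the work surface, if the arm or the gripper's body presses on something with over 40 N, if the wrist force passes 120 N, or if a joint passes its speed limit or range.

ROBOT

A 6-joint arm with a two-finger parallel gripper is mounted at the origin on the work surface. World frame = base frame: x ahead of the robot, y to its left, z up, the work surface at z = 0. Lengths are in m, angles in rad, forces in N, time in s.
With the tool pointing down it reaches from about 0.15 to 0.775 m from the base axis. Payload 6.1 kg.
Tool frame: the origin (TCP) lies midway between the tips of the shut fingers; the grasp point (between the pads) lies arm.pinch_z behind it (arm.pinch_z is the distance from the TCP to the grasp point, in m); y points along the fingers, x is the direction in which the jaws open and shut, and the axes are right-handed (so a half turn about y gives the same grasp; the last joint's range is limited). The gripper opens to 85 mm and grips with 20 to 120 N. Pads are 22 mm wide; open, the fingers measure 114 mm over their backs; the gripper's body (76 mm by 85 mm) begins 54 mm behind the grasp point. The pads swing forward as they close: fully open they stand 13 mm farther back than shut.
Start: joints at [1.303, 0.126, -0.04, 1.405, 0, 1.571], TCP at [0.139, 0.506, 0.231] pointing down, gripper open.
Joint ranges: [-2.72, 2.72], [-0.95, 1.95], [-1.27, 1.35], [-1.78, 2.02], [-1.46, 1.47], [-3.14, 3.14]. Speed limits (rad/s): [2.39, 2.39, 3.01, 3.14, 3.14, 3.14].

INTERFACE

Orientations are given as a 3x3 rotation matrix whose columns are the frame's x, y, z axes.
In Python, from cell import arm gives the robot as it stands. The module is installed in compiled form; this text tells all that it offers.
- The arm moves only by the tool play_rows, never from a script. Its arguments are lists of equal length, an entry for each row: "claw": the gripper command: -1 is fully open, 1 is shut, values between are in proportion; "offset": the shift along the tool's x, y, z in mm, a list of three; "delta_rot": the turn, a rotation vector about the tool's x, y, z in rad, a list of three. A call has 1 to 5 rows; each row is the pose to reach, as a shift and turn from the pose commanded when the call began, along the tool's axes at that moment; what a row does not reach only later rows make up. A row lasts 1/12 s, in which the tool goes at most 41.7 mm and 7.16 degrees, less where a joint would pass 70% of its speed; a pose out of reach is approached as far as the arm can. A call with a gripper value outside its range is refused whole. The fingers move at their own pace and stop on an object; the grip force is fixed at half the most. Time passes only in rows, so rows that repeat a pose let the fingers close. It gives the time, the measured TCP pose, the force and the opening at its end, in the units of the state.
- arm.state(): the state, without advancing time (a new reading comes with each control period).
- arm.read_camera(name): name is "scene" or "top" or "wrist"; returns the picture (420x560x3 uint8, red, green, blue); there is no depth.
- arm.camera_params(name): a dict with "fx", "fy", "cx", "cy" (pixels), "extrinsics" (4x4, takes a point from world to camera coordinates). Camera axes: x right, y up, looking along -z (the intrinsics and any distortion apply to the point x, -y, -z); pixel columns grow to the right and rows downward; lengths in m; the calibration is good to about 2 mm. A picture is of the moment at which its call begins: read the wrist's pose just before it. camera_params takes no time and is no camera call; for the wrist camera it gives the pose at the moment of the call.
- arm.hand_in(): hands the job in, once; it reports no verdict.
The state is a dict: "time": time; "q": joint angles; "dq": joint speeds; "joint_efforts": joint torques, N m; "tool_pos": TCP position; "eef_rot": TCP orientation; "ft_force": force on the tool from outside, world axes, zero at the start; "wrist_torque": the same for the moment, N m; "width": finger opening in m.
Only numpy, scipy, OpenCV 4.12 (cv2) and the standard library are available. Lean on these libraries where they do the work, as an engineer would, in place of code of your own. Each camera call takes 0.05 s, during which the arm holds its last target.

## Working session

There is one attempt and no reset: what is moved stays moved. The work goes in short steps, Python scripts to look and compute and a tool call to move; the robot and the scene stay as the last step left them, time stands still between calls to the robot, and variables do not carry over. Pictures are saved under pics/ and viewed, and the job is handed in when it is done.

Besides the shell and the picture viewer there is one more tool, called after "Request:" by a JSON object that holds its "op" and its "data", one argument or row to a line. play_rows: Moves the arm, as the interface text tells. Its arguments: {"type":"object","properties":{"claw":{"type":"array","items":{"type":"number"}},"offset":{"type":"array","items":{"type":"array","items":{"type":"number"}}},"delta_rot":{"type":"array","items":{"type":"array","items":{"type":"number"}}}},"required":["claw","offset","delta_rot"]}

```bash
mkdir -p pics
python3 - <<'E'
from cell import arm
import cv2,numpy as np
s=arm.state();print(s, arm.pinch_z)
for n in("scene","top","wrist"):
    print(n,arm.camera_params(n))
    im=arm.read_camera(n);cv2.imwrite(f"pics/{n}0.png",im[:,:,::-1])
E
```

```text
{'time': 0.0, 'q': array([ 1.30297092e+00,  1.26379281e-01, -4.06186001e-02,  1.40537526e+00,
       -1.14818141e-05,  1.57081593e+00]), 'dq': array([ 7.32252846e-04,  2.42565401e-04,  4.63710953e-05,  1.56251755e-04,
       -1.80619952e-04,  3.94410036e-04]), 'joint_efforts': array([-4.95095555e-04, -4.35916650e+01,  3.52922237e+01,  1.72566308e-02,
       -6.10587335e-05,  1.23331702e-05]), 'tool_pos': array([0.13883028, 0.50589455, 0.23052398]), 'eef_rot': array([[ 2.64653575e-01, -4.06208243e-04, -9.64343466e-01],
       [ 9.64342262e-01, -1.52363894e-03,  2.64653886e-01],
       [-1.57681585e-03, -9.99998757e-01, -1.15127160e-05]]), 'ft_force': array([-0.35100381, -0.65156333,  0.16228301]), 'wrist_torque': array([-0.02897306,  0.0131097 ,  0.00980345]), 'width': 0.08529262266564619} 0.0187
scene {'fx': 402.264802274755, 'fy': 402.264802274755, 'cx': 280.0335027053431, 'cy': 215.61658043867817, 'extrinsics': array([[ 0.61615677,  0.78759742,  0.00641375, -0.22207043],
       [-0.68036401,  0.5281276 ,  0.50812011,  0.27661233],
       [ 0.39680681, -0.31744533,  0.86126234, -1.52949638],
       [ 0.        ,  0.        ,  0.        ,  1.        ]])}
top {'fx': 483.9659442272433, 'fy': 483.9659442272433, 'cx': 279.864295368553, 'cy': 201.5436728994616, 'extrinsics': array([[-0.02075312, -0.99969291, -0.01354238, -0.03362278],
       [ 0.9931149 , -0.02217478,  0.11502642, -0.44393902],
       [-0.1152914 , -0.01106198,  0.99327012, -1.73768002],
       [ 0.        ,  0.        ,  0.        ,  1.        ]])}
wrist {'fx': 368.26187159175566, 'fy': 368.26187159175566, 'cx': 280.00919232594157, 'cy': 213.31700824691384, 'extrinsics': array([[ 0.26399066,  0.96452225, -0.00240069, -0.52317423],
       [-0.91694683,  0.25019559, -0.31082259,  0.04163005],
       [-0.29919466,  0.08425556,  0.95046492, -0.38103297],
       [ 0.        ,  0.        ,  0.        ,  1.        ]])}
```

View pics/scene0.png

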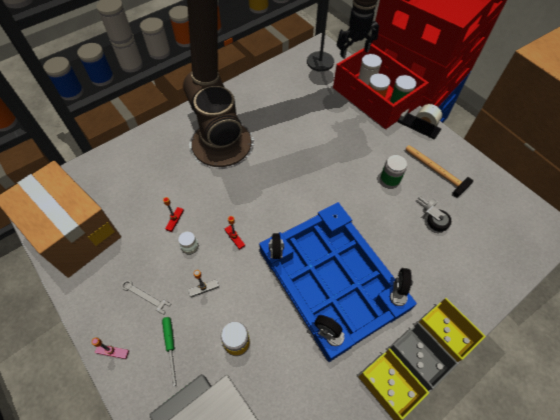

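View pics/top0.png

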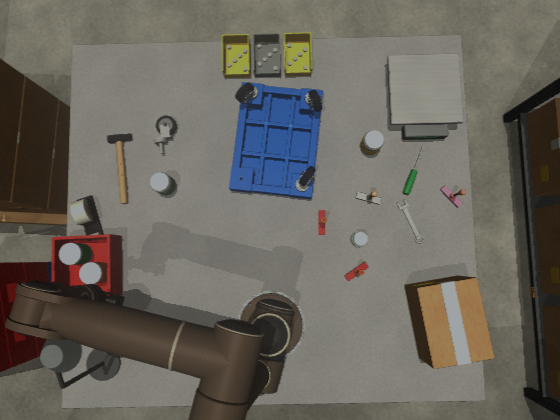

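View pics/wrist0.png

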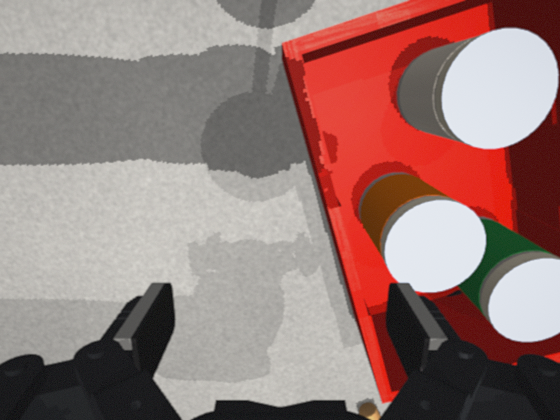

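```bash
cat > h.py <<'E'
import numpy as np,cv2
from cell import arm
def P(par):
    K=np.array([[par['fx'],0,par['cx']],[0,par['fy'],par['cy']],[0,0,1]])
    return K@np.diag([1,-1,-1])@par['extrinsics'][:3]
def proj(par,X):
    u=P(par)@np.append(X,1);return u[:2]/u[2]
def tri(p1,u1,p2,u2):
    X=cv2.triangulatePoints(P(p1),P(p2),np.float64(u1).reshape(2,1),np.float64(u2).reshape(2,1));return (X[:3]/X[3]).ravel()
def ray(par,u,z):
    M=P(par);A=np.c_[M[:,:2],-np.array([u[0],u[1],1])];b=-(M[:,2]*z+M[:,3])
    return np.linalg.solve(A,b)[:2]
E
python3 - <<'E'
import cv2,numpy as np
a=cv2.imread('pics/scene0.png');b=cv2.imread('pics/top0.png')
def c(im,x,y,r,s):return cv2.resize(im[y-r:y+r,x-r:x+r],None,fx=s,fy=s,interpolation=cv2.INTER_NEAREST)
o=np.vstack([np.hstack([c(a,205,280,25,8)[:300],c(a,335,215,25,8)[:300]]),np.hstack([c(b,368,195,25,8)[50:350],c(b,243,178,25,8)[50:350]])])
cv2.imwrite('pics/crop0.png',o)
E
```

```text
(no output)
```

View pics/crop0.png

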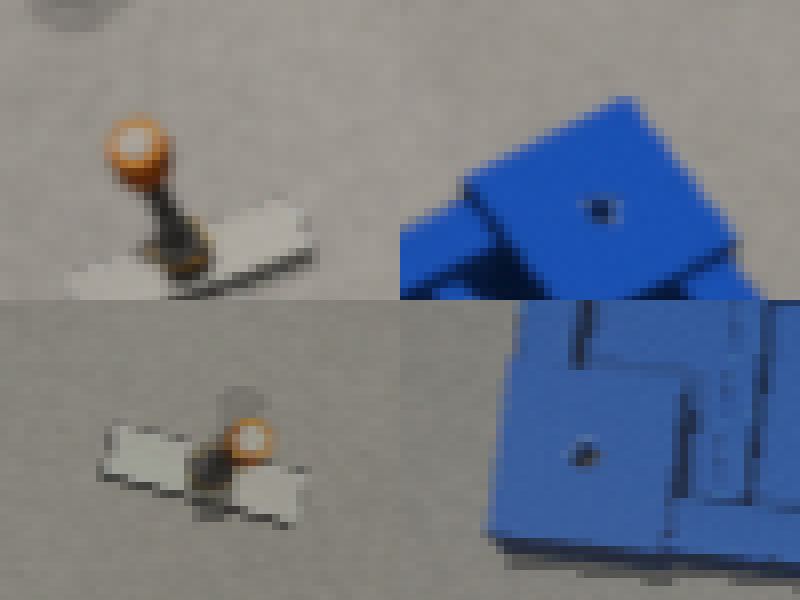

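Run:
```python
from h import *
s=arm.camera_params('scene');t=arm.camera_params('top')
k=tri(s,(196.7,272),t,(373.7,193));m=tri(s,(334.6,215.6),t,(240.5,177.9))
print('knobtop',k,'mouth',m)
print(ray(s,(196.7,272),.13),ray(t,(373.7,193),.13),ray(s,(334.6,215.6),.06),ray(t,(240.5,177.9),.06))
# base ends top view, z=.014
for c in [(112,425),(308,470),(292,527),(102,480)]:
    print(ray(t,((c[0])/8+342.5,(c[1]-250)/8+169.5),.014))
# pads: bystanders approx
for n,u in dict(jar=(360,238),yel=(373,140),castor=(306,178),redg=(322,222)).items(): print(n,ray(t,u,.08))
```

```text
knobtop [ 0.45247435 -0.36608196  0.13367758] mouth [0.5266463  0.09497665 0.06251719]
[ 0.45030709 -0.36662589] [ 0.45323484 -0.3661292 ] [0.52482529 0.09472383] [0.52780987 0.09616669]
[ 0.47569547 -0.32485829]
[ 0.45290812 -0.4135164 ]
[ 0.42685286 -0.4050565 ]
[ 0.45040996 -0.31930273]
jar [ 0.30243474 -0.32083695]
yel [ 0.65063747 -0.38106243]
castor [ 0.51874679 -0.13821052]
redg [ 0.36124796 -0.19007467]
```

```bash
cat >> h.py <<'E'
from scipy.spatial.transform import Rotation as R
def plan(pos,az_x=None):
    """pos TCP target; az_x: world azimuth(deg) of tool x axis, tool y straight down"""
    s=arm.state();Rt=s['eef_rot'];p=s['tool_pos']
    if az_x is None: Rn=Rt
    else:
        a=np.radians(az_x);x=np.array([np.cos(a),np.sin(a),0]);y=np.array([0,0,-1.]);Rn=np.c_[x,y,np.cross(x,y)]
    print('offset mm',np.round(Rt.T@(np.array(pos)-p)*1e3,1),'rotvec',np.round(R.from_matrix(Rt.T@Rn).as_rotvec(),3))
def st():
    s=arm.state();print('t',round(s['time'],2),'tcp',np.round(s['tool_pos'],4),'F',np.round(s['ft_force'],2),'w',round(s['width'],4),'x',np.round(s['eef_rot'][:,0],3),'y',np.round(s['eef_rot'][:,1],4),'q',np.round(s['q'],2))
E
python3 - <<'E'
from h import *
e=arm.camera_params('wrist')['extrinsics'];C=-e[:3,:3].T@e[:3,3]
s=arm.state();print(C, s['eef_rot'].T@(C-s['tool_pos']), s['eef_rot'].T@e[:3,:3].T)
# camera 300mm-ish aimed: want mouth in view; az arm 10deg -> x az 100-... 
plan([.46,.085,.25],0+10.2)
plan([.46,.085,.25],90+10.2)
E
```

```text
[0.06228928 0.52632607 0.37394118] [-0.00081138 -0.14326273  0.07919994] [[ 9.99999387e-01 -8.99878956e-04  6.45306928e-04]
 [ 8.93045538e-04  3.10821143e-01 -9.50468000e-01]
 [ 6.54731116e-04  9.50467994e-01  3.10821756e-01]]
offset mm [-321.   -18.9 -421.1] rotvec [ 1.000e-03  1.125e+00 -1.000e-03]
offset mm [-321.   -18.9 -421.1] rotvec [-0.    -0.446 -0.001]
```

Run:
```python
from h import *
plan([.52,.095,.25],10.2)
```

```text
offset mm [-295.5  -18.9 -476.3] rotvec [ 1.000e-03  1.125e+00 -1.000e-03]
```

Request:
{"op": "play_rows", "data": {
  "claw": [-1,-1,-1,-1,-1],
  "offset": [
    [-21,-4,-34],
    [-42,-8,-68],
    [-63,-12,-102],
    [-84,-16,-136],
    [-105,-19,-170]
  ],
  "delta_rot": [
    [0,0.12,0],
    [0,0.24,0],
    [0,0.36,0],
    [0,0.48,0],
    [0,0.6,0]
  ]
}}

```text
time: 0.57
tool_pos: [0.2757, 0.3586, 0.2504]
eef_rot: [[0.766, 0.0, -0.643], [0.643, 0.0, 0.766], [0.0, -1.0, -0.0]]
ft_force: [1.0, 0.3, 0.5]
width: 0.0854
```

Run:
```python
from h import *
st();plan([.52,.095,.25],10.2)
```

```text
t 0.57 tcp [0.2757 0.3586 0.2504] F [1.   0.31 0.52] w 0.0854 x [0.766 0.643 0.   ] y [ 1.e-04  0.e+00 -1.e+00] q [ 0.92 -0.01 -0.14  1.44 -0.    1.79]
offset mm [  17.8    0.4 -358.9] rotvec [0.   0.52 0.  ]
```

Request:
{"op": "play_rows", "data": {
  "claw": [-1,-1,-1,-1,-1],
  "offset": [
    [2,0,-40],
    [4,0,-80],
    [6,0,-120],
    [8,0,-160],
    [10,0,-200]
  ],
  "delta_rot": [
    [0,0.11,0],
    [0,0.22,0],
    [0,0.33,0],
    [0,0.44,0],
    [0,0.52,0]
  ]
}}

```text
time: 0.98
tool_pos: [0.4129, 0.2121, 0.2503]
eef_rot: [[0.984, 0.0, -0.177], [0.177, 0.0, 0.984], [0.0, -1.0, 0.0]]
ft_force: [0.3, 0.9, 0.9]
width: 0.0852
```

Run:
```python
from h import *
st();plan([.52,.095,.25],10.2)
```

```text
t 0.98 tcp [0.4129 0.2121 0.2503] F [0.27 0.91 0.89] w 0.0852 x [0.984 0.177 0.   ] y [ 1.e-04  1.e-04 -1.e+00] q [ 0.47  0.01 -0.12  1.44  0.    1.87]
offset mm [  84.7    0.3 -134.2] rotvec [-0. -0.  0.]
```

Request:
{"op": "play_rows", "data": {
  "claw": [-1,-1,-1,-1,-1],
  "offset": [
    [21,0,-33],
    [42,0,-66],
    [63,0,-99],
    [84,0,-134],
    [84,0,-134]
  ],
  "delta_rot": [
    [0,0,0],
    [0,0,0],
    [0,0,0],
    [0,0,0],
    [0,0,0]
  ]
}}

```text
time: 1.4
tool_pos: [0.5225, 0.0927, 0.249]
eef_rot: [[0.984, 0.0, -0.176], [0.176, -0.002, 0.984], [-0.0, -1.0, -0.002]]
ft_force: [-0.9, 0.1, 0.0]
width: 0.0853
```

```bash
cat >> h.py <<'E'
import pickle
def shot(name):
    p=arm.camera_params('wrist');im=arm.read_camera('wrist')[:,:,::-1].copy()
    cv2.imwrite(f'pics/{name}.png',im);pickle.dump(p,open(f'pics/{name}.pkl','wb'));return p,im
def par(name): return pickle.load(open(f'pics/{name}.pkl','rb'))
E
python3 - <<'E'
from h import *
st();shot('m1')
E
```

```text
t 1.4 tcp [0.5225 0.0927 0.249 ] F [-0.87  0.09  0.04] w 0.0853 x [ 0.984  0.176 -0.   ] y [ 0.     -0.0021 -1.    ] q [ 0.18  0.14  0.01  1.45 -0.    1.57]
```

View pics/m1.png

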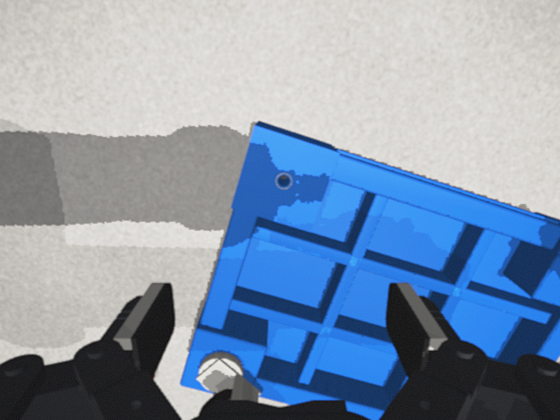

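Request:
{"op": "play_rows", "data": {
  "claw": [-1,-1,-1,-1],
  "offset": [
    [0,20,40],
    [0,40,80],
    [0,40,80],
    [0,40,80]
  ],
  "delta_rot": [
    [0,0,0],
    [0,0,0],
    [0,0,0],
    [0,0,0]
  ]
}}

```text
time: 1.78
tool_pos: [0.5025, 0.1781, 0.2087]
eef_rot: [[0.983, -0.003, -0.186], [0.186, -0.001, 0.983], [-0.003, -1.0, -0.0]]
ft_force: [-0.3, -0.4, -0.0]
width: 0.0855
```

Run:
```python
from h import *
st();p,im=shot('m2')
u=proj(p,[.526,.095,.06]);print(u)
a=cv2.imread('pics/m1.png')
x,y=int(u[0]),int(u[1])
f=lambda i,x,y:cv2.resize(i[y-20:y+20,x-20:x+20],None,fx=10,fy=10,interpolation=cv2.INTER_NEAREST)
cv2.imwrite('pics/m12.png',np.hstack([f(a,284,180),f(im,x,y)]));print(x,y)
```

```text
t 1.78 tcp [0.5025 0.1781 0.2087] F [-0.3  -0.45 -0.03] w 0.0855 x [ 0.983  0.186 -0.003] y [-3.3e-03 -8.0e-04 -1.0e+00] q [ 0.34  0.14 -0.07  1.36  0.    1.72]
[289.01752504 286.83901749]
289 286
```

View pics/m12.png

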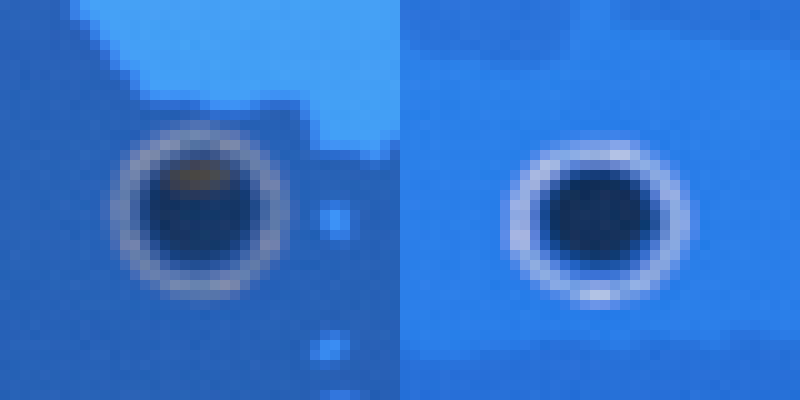

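Run:
```python
from h import *
a,b=par('m1'),par('m2');u=(283.5,180.6);v=(288.1,287.5)
print(tri(a,u,b,v),ray(a,u,.06),ray(b,v,.06))
st();plan([.44,-.34,.23],-35)
```

```text
[0.52531386 0.09453321 0.0605875 ] [0.52540693 0.09441334] [0.52532445 0.09419276]
t 1.83 tcp [0.5032 0.1772 0.2098] F [ 0.36 -0.01  0.38] w 0.0852 x [ 0.983  0.185 -0.002] y [-1.4e-03 -8.0e-04 -1.0e+00] q [ 0.34  0.14 -0.07  1.36 -0.    1.72]
offset mm [-157.9  -19.7 -496.5] rotvec [ 0.001  0.797 -0.001]
```

Request:
{"op": "play_rows", "data": {
  "claw": [-1,-1,-1,-1,-1],
  "offset": [
    [-12,-8,-38],
    [-24,-16,-76],
    [-36,-24,-114],
    [-48,-32,-152],
    [-60,-40,-190]
  ],
  "delta_rot": [
    [0,0.08,0],
    [0,0.16,0],
    [0,0.24,0],
    [0,0.32,0],
    [0,0.4,0]
  ]
}}

```text
time: 2.25
tool_pos: [0.4793, -0.0238, 0.252]
eef_rot: [[0.976, 0.002, 0.219], [-0.219, -0.0, 0.976], [0.002, -1.0, -0.0]]
ft_force: [1.0, -0.7, -1.2]
width: 0.0852
```

Run:
```python
from h import *
st();plan([.44,-.34,.25],-35)
```

```text
t 2.25 tcp [ 0.4793 -0.0238  0.252 ] F [ 0.99 -0.73 -1.2 ] w 0.0852 x [ 0.976 -0.219  0.002] y [ 2.e-03 -5.e-04 -1.e+00] q [-0.05  0.04 -0.09  1.44 -0.    1.74]
offset mm [  30.9    2.1 -317.1] rotvec [-0.     0.39   0.002]
```

Request:
{"op": "play_rows", "data": {
  "claw": [-1,-1,-1,-1,-1],
  "offset": [
    [4,0,-40],
    [8,0,-80],
    [12,0,-120],
    [16,0,-160],
    [20,0,-200]
  ],
  "delta_rot": [
    [0,0.08,0],
    [0,0.16,0],
    [0,0.24,0],
    [0,0.32,0],
    [0,0.39,0]
  ]
}}

```text
time: 2.67
tool_pos: [0.4554, -0.2238, 0.2518]
eef_rot: [[0.819, 0.002, 0.574], [-0.574, -0.001, 0.819], [0.002, -1.0, 0.0]]
ft_force: [1.2, -0.4, 0.3]
width: 0.0856
```

Run:
```python
from h import *
st();plan([.45,-.35,.25],-35)
```

```text
t 2.67 tcp [ 0.4554 -0.2238  0.2518] F [ 1.2  -0.42  0.29] w 0.0856 x [ 0.819 -0.574  0.002] y [ 0.002  -0.0013 -1.    ] q [-0.46  0.09 -0.03  1.44 -0.    1.73]
offset mm [  68.     2.  -106.4] rotvec [-0.    -0.001  0.002]
```

Request:
{"op": "play_rows", "data": {
  "claw": [-1,-1,-1,-1],
  "offset": [
    [20,0,-25],
    [40,0,-50],
    [40,0,-50],
    [40,0,-50]
  ],
  "delta_rot": [
    [0,0,0],
    [0,0,0],
    [0,0,0],
    [0,0,0]
  ]
}}

```text
time: 3.0
tool_pos: [0.4601, -0.2872, 0.2508]
eef_rot: [[0.819, 0.0, 0.573], [-0.573, -0.0, 0.819], [0.0, -1.0, -0.0]]
ft_force: [-0.1, 0.5, 0.0]
width: 0.0853
```

Run:
```python
from h import *
st();shot('g1');plan([.4525,-.366,.20],-35)
```

```text
t 3.0 tcp [ 0.4601 -0.2872  0.2508] F [-0.12  0.48  0.02] w 0.0853 x [ 0.819 -0.573  0.   ] y [ 4.e-04 -3.e-04 -1.e+00] q [-0.56  0.16  0.04  1.45 -0.    1.62]
offset mm [ 39.5  50.9 -70.1] rotvec [-0.     0.002  0.   ]
```

View pics/g1.png

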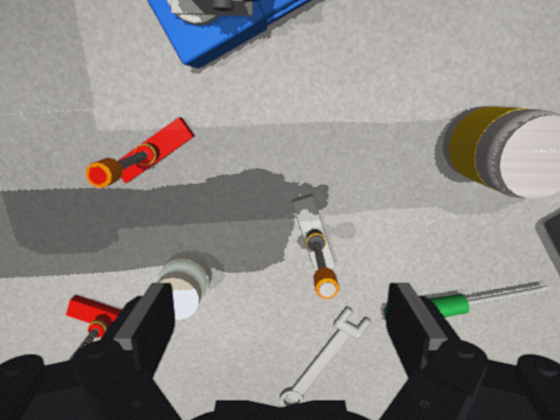

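Request:
{"op": "play_rows", "data": {
  "claw": [-1,-1,-1,-1],
  "offset": [
    [16,12,-30],
    [32,24,-58],
    [32,24,-58],
    [32,24,-58]
  ],
  "delta_rot": [
    [0,0,0],
    [0,0,0],
    [0,0,0],
    [0,0,0]
  ]
}}

```text
time: 3.38
tool_pos: [0.4535, -0.3507, 0.226]
eef_rot: [[0.821, -0.001, 0.571], [-0.571, 0.001, 0.821], [-0.001, -1.0, 0.0]]
ft_force: [-0.9, -0.0, -0.8]
width: 0.0853
```

Run:
```python
from h import *
st();p,im=shot('g2')
a=cv2.imread('pics/g1.png')
u=proj(p,[.4525,-.366,.13]);x,y=map(int,u);print(x,y)
f=lambda i,x,y:cv2.resize(i[y-30:y+30,x-30:x+30],None,fx=6.6667,fy=6.6667,interpolation=cv2.INTER_NEAREST)
cv2.imwrite('pics/g12.png',np.hstack([f(a,326,287),f(im,x,y)]))
```

```text
t 3.38 tcp [ 0.4535 -0.3507  0.226 ] F [-0.89 -0.04 -0.78] w 0.0853 x [ 0.821 -0.571 -0.001] y [-9.e-04  1.e-03 -1.e+00] q [-0.66  0.22  0.06  1.41  0.    1.52]
290 232
```

View pics/g12.png

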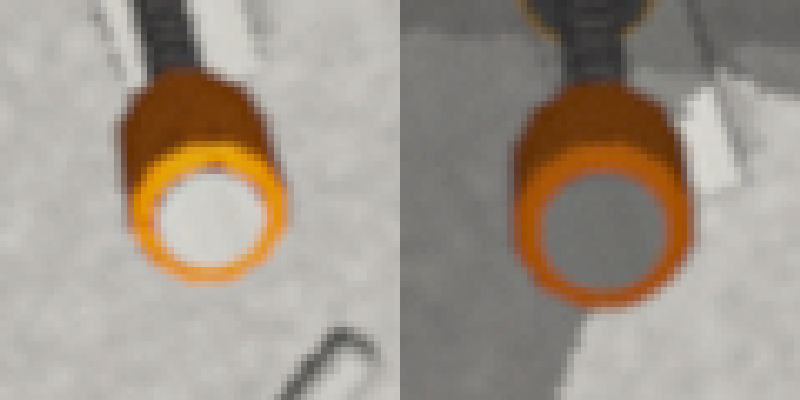

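View pics/g2.png

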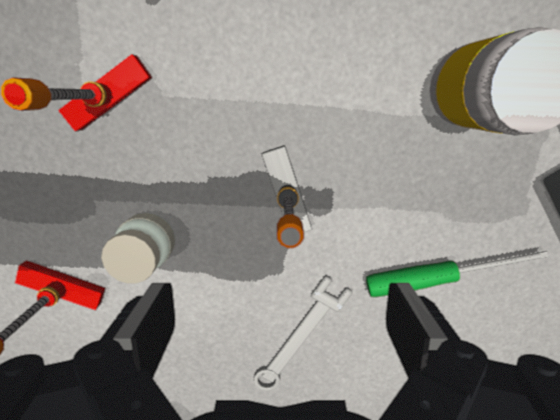

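Run:
```python
from h import *
a,b=par('g1'),par('g2');u=(327,289.2);v=(290.1,236)
k=tri(a,u,b,v);print(k,ray(a,u,.13),ray(b,v,.13))
st();plan([k[0],k[1],.1195-.0187],-35);plan([k[0],k[1],.15],-35)
for pt in [((268+290)/2,152)]: print(ray(b,pt,.014))
e=arm.camera_params('wrist')
```

```text
[ 0.45114384 -0.36771641  0.13170388] [ 0.45074514 -0.36866135] [ 0.45083748 -0.36829892]
t 3.43 tcp [ 0.4538 -0.3502  0.2267] F [-0.78 -1.13 -0.15] w 0.085 x [ 0.822 -0.57  -0.   ] y [-1.e-04  6.e-04 -1.e+00] q [-0.66  0.22  0.06  1.41  0.    1.52]
offset mm [  7.9 125.9 -16. ] rotvec [-0.     0.004 -0.   ]
offset mm [  7.9  76.7 -16. ] rotvec [-0.     0.004 -0.   ]
[ 0.46735808 -0.33020343]
```

Request:
{"op": "play_rows", "data": {
  "claw": [-1,-1,-1,-1,-1],
  "offset": [
    [4,20,-8],
    [8,45,-16.5],
    [8,65,-16.5],
    [8,72,-16.5],
    [8,72,-16.5]
  ],
  "delta_rot": [
    [0,0,0],
    [0,0,0],
    [0,0,0],
    [0,0,0],
    [0,0,0]
  ]
}}

```text
time: 3.85
tool_pos: [0.4507, -0.3672, 0.1534]
eef_rot: [[0.822, -0.002, 0.569], [-0.569, 0.002, 0.822], [-0.003, -1.0, 0.0]]
ft_force: [-0.1, 0.1, 0.0]
width: 0.0855
```

Run:
```python
from h import *
st();p,im=shot('g3');plan([.4509,-.3682,.1008],-35)
```

```text
t 3.85 tcp [ 0.4507 -0.3672  0.1534] F [-0.1   0.07  0.03] w 0.0855 x [ 0.822 -0.569 -0.003] y [-0.0019  0.0019 -1.    ] q [-0.68  0.24 -0.07  1.26  0.    1.49]
offset mm [-0.1 54.1 -0.5] rotvec [-0.     0.005 -0.   ]
```

View pics/g3.png

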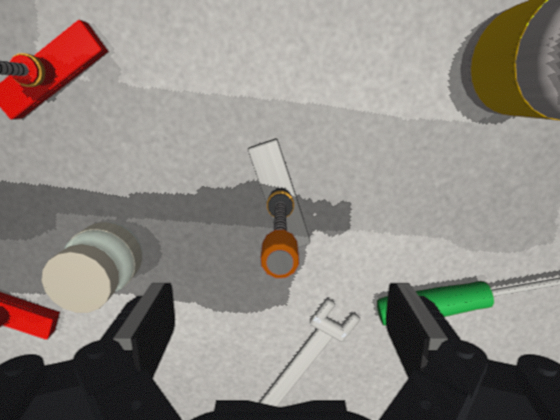

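Request:
{"op": "play_rows", "data": {
  "claw": [-1,-1,-1,-1,-1],
  "offset": [
    [0,15,-0.5],
    [0,30,-0.5],
    [0,45,-0.5],
    [0,53,-0.5],
    [0,53,-0.5]
  ],
  "delta_rot": [
    [0,0,0],
    [0,0,0],
    [0,0,0],
    [0,0,0],
    [0,0,0]
  ]
}}

```text
time: 4.32
tool_pos: [0.4509, -0.3688, 0.1012]
eef_rot: [[0.822, -0.001, 0.57], [-0.57, 0.001, 0.822], [-0.001, -1.0, 0.0]]
ft_force: [-0.4, 0.3, -0.3]
width: 0.0851
```

Request:
{"op": "play_rows", "data": {
  "claw": [1,1,1,1,1],
  "offset": [
    [0,0,0],
    [0,0,0],
    [0,0,0],
    [0,0,0],
    [0,0,0]
  ],
  "delta_rot": [
    [0,0,0],
    [0,0,0],
    [0,0,0],
    [0,0,0],
    [0,0,0]
  ]
}}

```text
time: 4.73
tool_pos: [0.4511, -0.3698, 0.1019]
eef_rot: [[0.821, 0.001, 0.57], [-0.57, -0.001, 0.821], [0.001, -1.0, -0.0]]
ft_force: [0.1, 0.1, -0.4]
width: 0.0256
```

Request:
{"op": "play_rows", "data": {
  "claw": [1,1,1,1,1],
  "offset": [
    [0,0,0],
    [0,0,0],
    [0,0,0],
    [0,0,0],
    [0,0,0]
  ],
  "delta_rot": [
    [0,0,0],
    [0,0,0],
    [0,0,0],
    [0,0,0],
    [0,0,0]
  ]
}}

```text
time: 5.15
tool_pos: [0.4509, -0.3696, 0.1013]
eef_rot: [[0.821, -0.0, 0.57], [-0.57, -0.0, 0.821], [-0.0, -1.0, -0.0]]
ft_force: [-0.2, -0.2, 0.2]
width: 0.0182
```

Run:
```python
from h import *
st();p,im=shot('g4')
```

```text
t 5.15 tcp [ 0.4509 -0.3696  0.1013] F [-0.24 -0.24  0.21] w 0.0182 x [ 0.821 -0.57  -0.   ] y [-1.e-04 -0.e+00 -1.e+00] q [-0.69  0.26 -0.16  1.15 -0.    1.49]
```

View pics/g4.png

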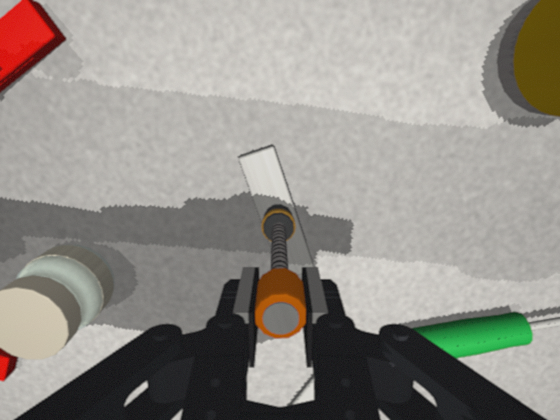

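Run:
```python
from h import *
im=cv2.imread('pics/g4.png')
cv2.imwrite('pics/g4c.png',cv2.resize(im[260:350,235:325],None,fx=6.6667,fy=6.6667,interpolation=cv2.INTER_NEAREST))
p=par('g4');s=arm.state()
for u in [(281,317),(281,318),(281,320)]:
    w=ray(p,u,.1305);print(w,s['eef_rot'].T@(np.append(w,.1305)-s['tool_pos']))
```

```text
[ 0.45337118 -0.36814268] [ 0.00126102 -0.02924208  0.00262646]
[ 0.45313388 -0.36848542] [ 0.00126161 -0.02924205  0.00220959]
[ 0.45265788 -0.36917292] [ 0.00126279 -0.02924198  0.00137339]
```

View pics/g4c.png

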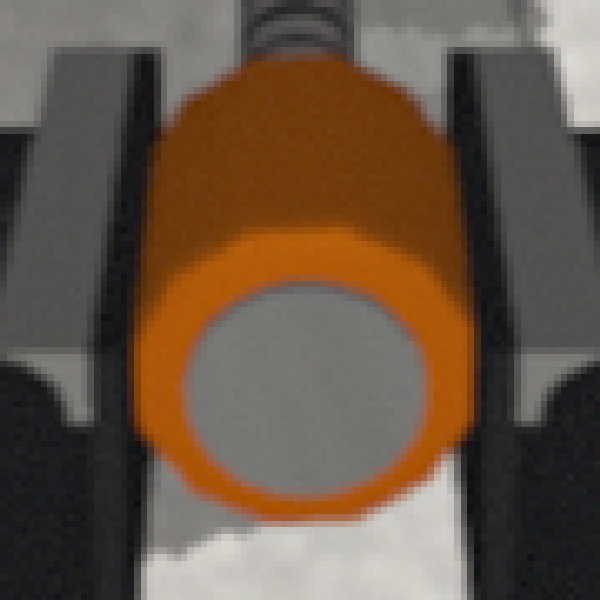

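Run:
```python
from h import *
im=cv2.imread('pics/g3.png');b=cv2.imread('pics/g4.png')
f=lambda i,x,y:cv2.resize(i[y-30:y+30,x-30:x+30],None,fx=6.6667,fy=6.6667,interpolation=cv2.INTER_NEAREST)
cv2.imwrite('pics/g3c.png',np.vstack([np.hstack([f(im,280,255),f(im,280,205)]),np.hstack([f(im,264,150),f(b,258,155)])])[:600*2])
```

```text
(no output)
```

View pics/g3c.png

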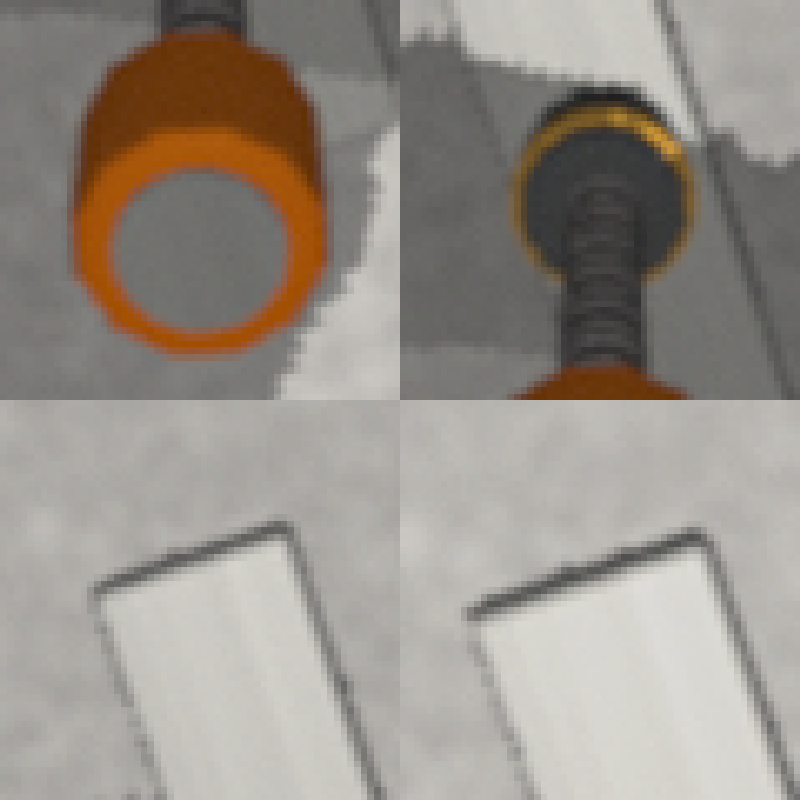

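Run:
```python
from h import *
a,b=par('g3'),par('g4');T=arm.state()['eef_rot'].T
def d(u,v,z):
    A,B=ray(a,u,z),ray(b,v,z);print(A,B,'tool diff mm',1e3*(T@np.append(B-A,0)))
d((279.5,260.6),(280.2,316.2),.130)
d((277,138.2),(273.2,144.8),.014)
d((247.8,148.3),(238,156.3),.014)
```

```text
[ 0.45113829 -0.36771948] [ 0.45313431 -0.36798055] tool diff mm [ 1.78837875e+00 -2.74282194e-04  9.24096530e-01]
[ 0.47570231 -0.32809561] [ 0.47563809 -0.3279832 ] tool diff mm [-1.16863987e-01  8.66450227e-06  5.56965997e-02]
[ 0.45300841 -0.32167011] [ 0.45339446 -0.32125887] tool diff mm [ 8.25110445e-02 -5.37592362e-05  5.57985443e-01]
```

Request:
{"op": "play_rows", "data": {
  "claw": [-0.3,-0.3,-0.3,-0.3,-0.3],
  "offset": [
    [0,0,0],
    [0,0,0],
    [0,0,0],
    [-1.8,0,1.5],
    [-1.8,0,1.5]
  ],
  "delta_rot": [
    [0,0,0],
    [0,0,0],
    [0,0,0],
    [0,0,0],
    [0,0,0]
  ]
}}

```text
time: 5.62
tool_pos: [0.4502, -0.367, 0.1013]
eef_rot: [[0.821, -0.0, 0.57], [-0.57, 0.0, 0.821], [-0.0, -1.0, 0.0]]
ft_force: [-0.1, -0.1, 0.0]
width: 0.0557
```

Run:
```python
from h import *
st();p,im=shot('g5')
f=lambda i,x,y:cv2.resize(i[y-30:y+30,x-30:x+30],None,fx=6.6667,fy=6.6667,interpolation=cv2.INTER_NEAREST)
cv2.imwrite('pics/g5c.png',np.hstack([f(im,278,310),f(im,258,155)]))
```

```text
t 5.62 tcp [ 0.4502 -0.367   0.1013] F [-0.07 -0.07  0.01] w 0.0557 x [ 0.821 -0.57  -0.   ] y [-1.e-04  2.e-04 -1.e+00] q [-0.68  0.26 -0.16  1.15  0.    1.49]
```

View pics/g5c.png

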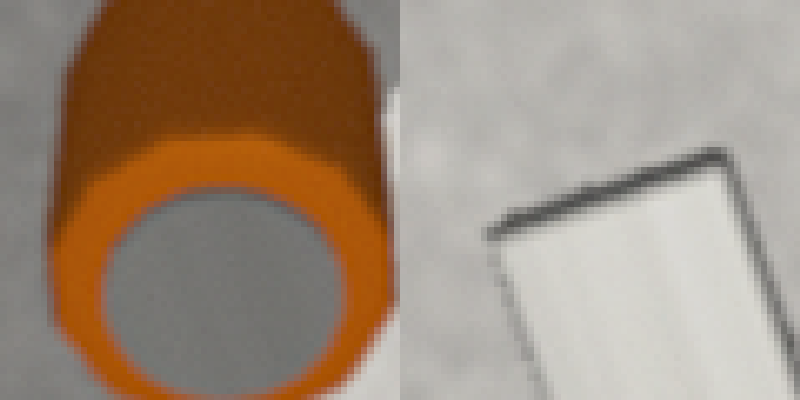

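Run:
```python
from h import *
p=par('g5');s=arm.state();T=s['eef_rot'].T
for u in [(280.8,322.7)]:
    w=ray(p,u,.1305);print(w,T@(np.append(w,.1305)-s['tool_pos']))
```

```text
[ 0.45131725 -0.36747807] [ 0.00110621 -0.02920006  0.00028604]
```

Request:
{"op": "play_rows", "data": {
  "claw": [1,1,1,1,1],
  "offset": [
    [0,0,0],
    [0,0,0],
    [0,0,0],
    [0,0,0],
    [0,0,0]
  ],
  "delta_rot": [
    [0,0,0],
    [0,0,0],
    [0,0,0],
    [0,0,0],
    [0,0,0]
  ]
}}

```text
time: 6.08
tool_pos: [0.4503, -0.3674, 0.1013]
eef_rot: [[0.821, 0.0, 0.57], [-0.57, -0.0, 0.821], [0.0, -1.0, 0.0]]
ft_force: [0.6, 0.2, -0.8]
width: 0.0182
```

Request:
{"op": "play_rows", "data": {
  "claw": [1,1,1,1,1],
  "offset": [
    [0,0,0],
    [0,0,0],
    [0,0,0],
    [0,0,0],
    [0,0,0]
  ],
  "delta_rot": [
    [0,0,0],
    [0,0,0],
    [0,0,0],
    [0,0,0],
    [0,0,0]
  ]
}}

```text
time: 6.5
tool_pos: [0.4503, -0.3673, 0.1013]
eef_rot: [[0.821, 0.0, 0.57], [-0.57, -0.0, 0.821], [0.0, -1.0, 0.0]]
ft_force: [-0.3, -0.7, 0.6]
width: 0.0181
```

Request:
{"op": "play_rows", "data": {
  "claw": [1,1,1,1,1],
  "offset": [
    [0,-6,0],
    [0,-20,0],
    [0,-50,0],
    [0,-85,0],
    [0,-120,0]
  ],
  "delta_rot": [
    [0,0,0],
    [0,0,0],
    [0,0,0],
    [0,0,0],
    [0,0,0]
  ]
}}

```text
time: 6.92
tool_pos: [0.4494, -0.3666, 0.2217]
eef_rot: [[0.821, -0.002, 0.57], [-0.57, 0.002, 0.821], [-0.003, -1.0, 0.0]]
ft_force: [1.3, -0.5, -2.5]
width: 0.0182
```

Run:
```python
from h import *
st();p,im=shot('g6');plan([.5253,.0944,.235],10.2)
```

```text
t 6.92 tcp [ 0.4494 -0.3666  0.2217] F [ 1.26 -0.46 -2.55] w 0.0182 x [ 0.821 -0.57  -0.003] y [-0.0024  0.0019 -1.    ] q [-0.68  0.23  0.07  1.41 -0.    1.49]
offset mm [-203.    -6.9  422.2] rotvec [ 0.004 -0.785  0.007]
```

View pics/g6.png

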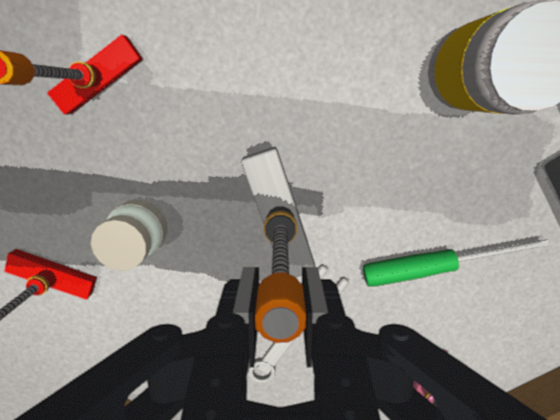

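Request:
{"op": "play_rows", "data": {
  "claw": [1,1,1,1,1],
  "offset": [
    [0,-30,0],
    [-4,-60,10],
    [-12,-80,35],
    [-24,-80,70],
    [-40,-80,105]
  ],
  "delta_rot": [
    [0,0,0],
    [0,-0.05,0],
    [0,-0.1,0],
    [0,-0.17,0],
    [0,-0.25,0]
  ]
}}

```text
time: 7.38
tool_pos: [0.4781, -0.2582, 0.3023]
eef_rot: [[0.937, 0.002, 0.348], [-0.348, -0.001, 0.937], [0.002, -1.0, -0.0]]
ft_force: [0.5, 0.3, -3.4]
width: 0.018
```

Run:
```python
from h import *
st();plan([.5253,.0944,.30],10.2)
```

```text
t 7.38 tcp [ 0.4781 -0.2582  0.3023] F [ 0.54  0.27 -3.45] w 0.018 x [ 0.937 -0.348  0.002] y [ 0.002 -0.001 -1.   ] q [-0.5   0.17  0.17  1.57  0.    1.43]
offset mm [-78.6   2.1 346.9] rotvec [ 0.001 -0.534  0.002]
```

Request:
{"op": "play_rows", "data": {
  "claw": [1,1,1,1,1],
  "offset": [
    [-8,0,38],
    [-16,0,76],
    [-24,0,114],
    [-32,0,150],
    [-40,0,186]
  ],
  "delta_rot": [
    [0,-0.07,0],
    [0,-0.14,0],
    [0,-0.21,0],
    [0,-0.28,0],
    [0,-0.35,0]
  ]
}}

```text
time: 7.8
tool_pos: [0.5043, -0.0681, 0.3011]
eef_rot: [[1.0, -0.001, 0.004], [-0.004, 0.0, 1.0], [-0.001, -1.0, 0.0]]
ft_force: [0.6, 0.0, -2.7]
width: 0.0181
```

Run:
```python
from h import *
st();plan([.5253,.0944,.25],10.2)
```

```text
t 7.8 tcp [ 0.5043 -0.0681  0.3011] F [ 0.64  0.02 -2.72] w 0.0181 x [ 1.    -0.004 -0.001] y [-7.e-04  0.e+00 -1.e+00] q [-0.13  0.11  0.09  1.56 -0.    1.44]
offset mm [ 20.4  51.1 162.6] rotvec [-0.    -0.182 -0.001]
```

Request:
{"op": "play_rows", "data": {
  "claw": [1,1,1,1,1],
  "offset": [
    [4,0,38],
    [8,0,76],
    [12,10,114],
    [16,25,150],
    [20,51,162]
  ],
  "delta_rot": [
    [0,-0.04,0],
    [0,-0.08,0],
    [0,-0.12,0],
    [0,-0.16,0],
    [0,-0.182,0]
  ]
}}

```text
time: 8.22
tool_pos: [0.5266, 0.0965, 0.2516]
eef_rot: [[0.984, 0.003, -0.18], [0.18, 0.003, 0.984], [0.004, -1.0, 0.002]]
ft_force: [-0.1, -0.3, -3.3]
width: 0.0183
```

Request:
{"op": "play_rows", "data": {
  "claw": [1,1],
  "offset": [
    [0,0,0],
    [0,0,0]
  ],
  "delta_rot": [
    [0,0,0],
    [0,0,0]
  ]
}}

```text
time: 8.38
tool_pos: [0.5247, 0.0924, 0.2486]
eef_rot: [[0.984, -0.004, -0.176], [0.176, -0.001, 0.984], [-0.004, -1.0, -0.001]]
ft_force: [0.1, 0.5, -3.0]
width: 0.0177
```

Run:
```python
from h import *
st();plan([.5244,.0939,.172],10.2);p,im=shot('p1')
for n in('scene','top'):
    cv2.imwrite(f'pics/{n}1.png',arm.read_camera(n)[:,:,::-1])
```

```text
t 8.38 tcp [0.5247 0.0924 0.2486] F [ 0.14  0.49 -2.95] w 0.0177 x [ 0.984  0.176 -0.004] y [-0.0043 -0.0013 -1.    ] q [ 0.17  0.15  0.02  1.45 -0.    1.57]
offset mm [ 0.3 76.6  1.6] rotvec [ 0.    -0.001 -0.004]
```

View pics/p1.png

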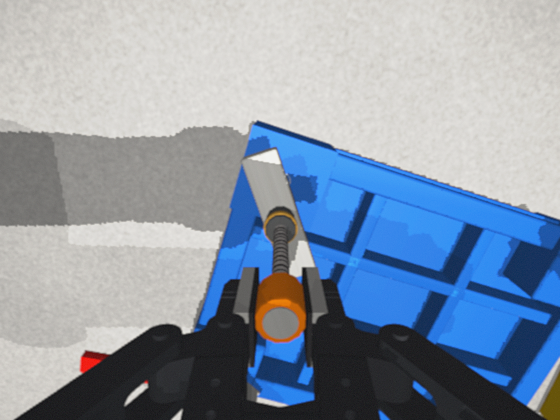

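View pics/scene1.png

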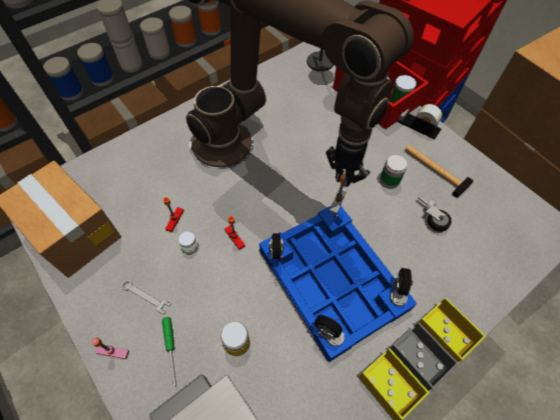

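Run:
```python
from h import *
im=cv2.imread('pics/p1.png')
f=lambda i,x,y:cv2.resize(i[y-30:y+30,x-30:x+30],None,fx=6.6667,fy=6.6667,interpolation=cv2.INTER_NEAREST)
cv2.imwrite('pics/p1c.png',np.vstack([np.hstack([f(im,280,315),f(im,280,225)]),np.hstack([f(im,268,165),f(im,305,250)])]))
```

```text
(no output)
```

View pics/p1c.png

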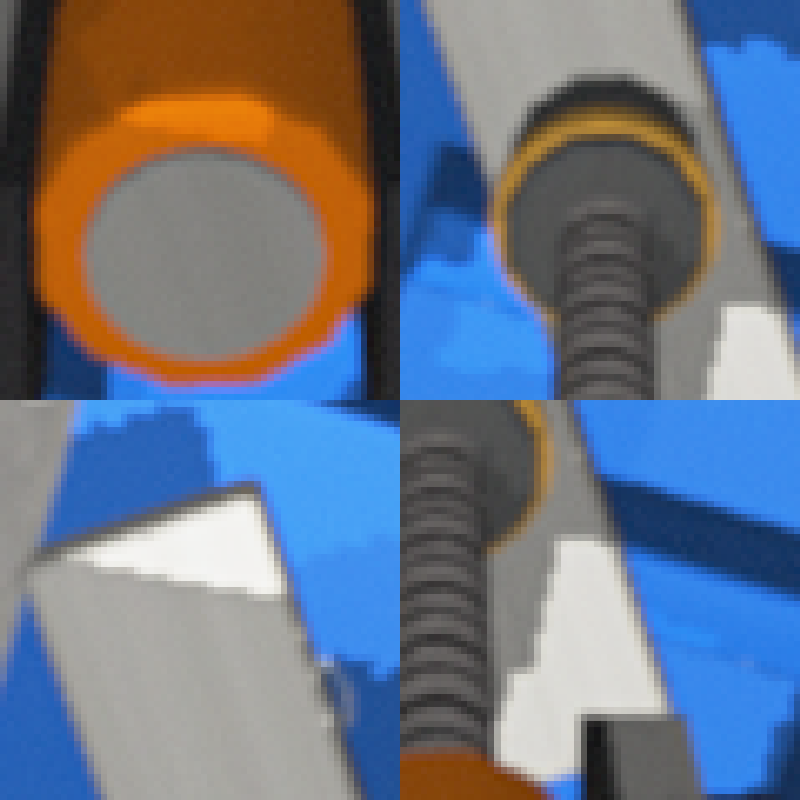

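Run:
```python
from h import *
p=par('p1');tp=np.array([.5247,.0924,.2486]);s=arm.state();st();T=s['eef_rot'].T
for u,dz in [((280.2,322),.0287),((280.2,227.6),-.0653)]:
    for o in(-1e-3,0,1e-3):
        z=tp[2]+dz+o
        w=ray(p,u,z);print(u,1e3*(T@(np.append(w,z)-tp)))
```

```text
t 8.53 tcp [0.5262 0.091  0.2515] F [-0.74  0.16 -3.21] w 0.0179 x [0.985 0.173 0.001] y [ 1.4e-03 -1.0e-04 -1.0e+00] q [ 0.17  0.14  0.02  1.45 -0.    1.57]
(280.2, 322) [  0.43050686 -27.69915456  -0.92473592]
(280.2, 322) [  0.43371873 -28.69937672  -0.23417742]
(280.2, 322) [  0.43693061 -29.69959888   0.45638108]
(280.2, 227.6) [-0.13198935 66.29959011  0.90918198]
(280.2, 227.6) [-0.12753358 65.29947363  1.2811235 ]
(280.2, 227.6) [-0.12307782 64.29935714  1.65306502]
```

Run:
```python
from h import *
st();plan([.5250,.0936,.170],10.2)
```

```text
t 8.53 tcp [0.5262 0.091  0.2515] F [-0.74  0.16 -3.21] w 0.0179 x [0.985 0.173 0.001] y [ 1.4e-03 -1.0e-04 -1.0e+00] q [ 0.17  0.14  0.02  1.45 -0.    1.57]
offset mm [-0.8 81.5  2.8] rotvec [ 0.    -0.004  0.001]
```

Request:
{"op": "play_rows", "data": {
  "claw": [1,1,1,1,1],
  "offset": [
    [-0.5,20,2],
    [-0.5,40,2],
    [-0.5,60,2],
    [-0.5,72,2],
    [-0.5,78,2]
  ],
  "delta_rot": [
    [0,0,0],
    [0,0,0],
    [0,0,0],
    [0,0,0],
    [0,0,0]
  ]
}}

```text
time: 8.95
tool_pos: [0.5248, 0.0925, 0.1717]
eef_rot: [[0.985, -0.001, -0.172], [0.172, -0.0, 0.985], [-0.001, -1.0, -0.0]]
ft_force: [-0.3, 0.2, -3.6]
width: 0.0184
```

Request:
{"op": "play_rows", "data": {
  "claw": [1,1,1,1,1],
  "offset": [
    [0,0,0],
    [0,0,0],
    [0,0,0],
    [0,0,0],
    [0,0,0]
  ],
  "delta_rot": [
    [0,0,0],
    [0,0,0],
    [0,0,0],
    [0,0,0],
    [0,0,0]
  ]
}}

```text
time: 9.37
tool_pos: [0.5256, 0.0938, 0.1733]
eef_rot: [[0.985, 0.002, -0.174], [0.174, 0.0, 0.985], [0.002, -1.0, 0.0]]
ft_force: [-1.4, 0.6, -3.8]
width: 0.0182
```

Request:
{"op": "play_rows", "data": {
  "claw": [1,1,1,1,1],
  "offset": [
    [0,0,0],
    [0,0,0],
    [0,0,0],
    [0,0,0],
    [0,0,0]
  ],
  "delta_rot": [
    [0,0,0],
    [0,0,0],
    [0,0,0],
    [0,0,0],
    [0,0,0]
  ]
}}

```text
time: 9.78
tool_pos: [0.5251, 0.0938, 0.1723]
eef_rot: [[0.985, -0.0, -0.174], [0.174, -0.0, 0.985], [-0.0, -1.0, 0.0]]
ft_force: [0.3, 1.0, -2.9]
width: 0.0182
```

Run:
```python
from h import *
st();plan([.5250,.0936,.170],10.2);p,im=shot('p2')
s=arm.state();pickle.dump((s['tool_pos'],s['eef_rot']),open('pics/p2s.pkl','wb'))
cv2.imwrite('pics/p2c.png',cv2.resize(im[110:350,190:380],None,fx=2.5,fy=2.5,interpolation=cv2.INTER_NEAREST))
for n in('scene','top'):
    i=arm.read_camera(n)[:,:,::-1];cv2.imwrite(f'pics/{n}2.png',i)
a=cv2.imread('pics/scene2.png');b=cv2.imread('pics/top2.png')
c=lambda im,x,y,r,s:cv2.resize(im[y-r:y+r,x-r:x+r],None,fx=s,fy=s,interpolation=cv2.INTER_NEAREST)
cv2.imwrite('pics/st2.png',np.hstack([c(a,338,205,40,5),c(b,241,172,40,5)]))
```

```text
t 9.78 tcp [0.5251 0.0938 0.1723] F [ 0.27  1.02 -2.88] w 0.0182 x [ 0.985  0.174 -0.   ] y [-1.e-04 -0.e+00 -1.e+00] q [ 0.18  0.15 -0.14  1.28  0.    1.57]
offset mm [-0.1  2.3 -0.2] rotvec [-0.    -0.003 -0.   ]
```

View pics/p2c.png

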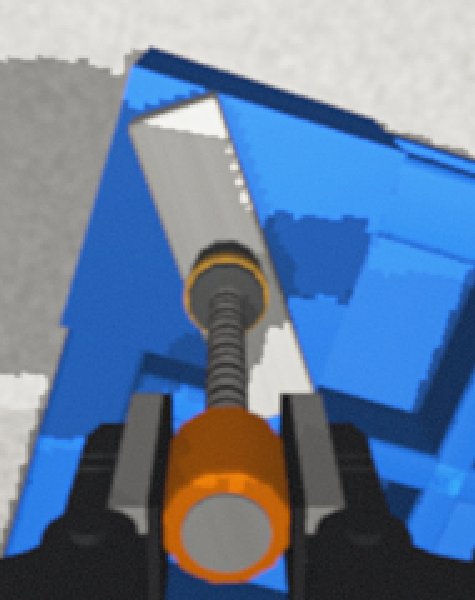

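View pics/st2.png

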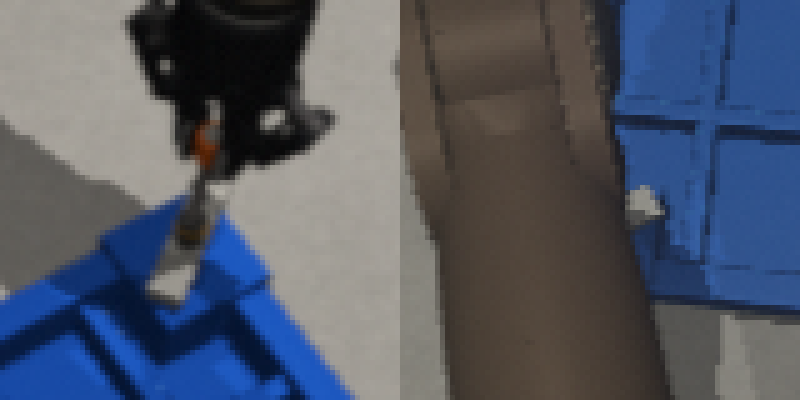

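Run:
```python
from h import *
p=par('p2');tp,Rt=pickle.load(open('pics/p2s.pkl','rb'))
im=cv2.imread('pics/p2.png')
c=lambda im,x,y,r,s:cv2.resize(im[y-r:y+r,x-r:x+r],None,fx=s,fy=s,interpolation=cv2.INTER_NEAREST)
cv2.imwrite('pics/p2d.png',np.hstack([c(im,258,160,25,8),c(im,280,225,25,8)]))
z=tp[2]-.1013+.014
f=lambda x,y,z:ray(p,(x/2.5+189.7,y/2.5+109.7),z)
L,Rr=f(130,125,z),f(217,95,z);L2,R2=f(180,262,z),f(313,393,z)
print('w',np.linalg.norm(L-Rr),L,Rr)
for a,b in((L,L2),(Rr,R2)): d=a-b;print(d/np.linalg.norm(d))
print('pred mouth px',proj(p,[.5253,.0944,.0605]))
```

```text
w 0.023158203744295905 [0.49471905 0.12765168] [0.51497728 0.13887249]
[-0.47532013  0.87981292]
[-0.4674169   0.88403701]
pred mouth px [280.31654941 206.2004993 ]
```

View pics/p2d.png

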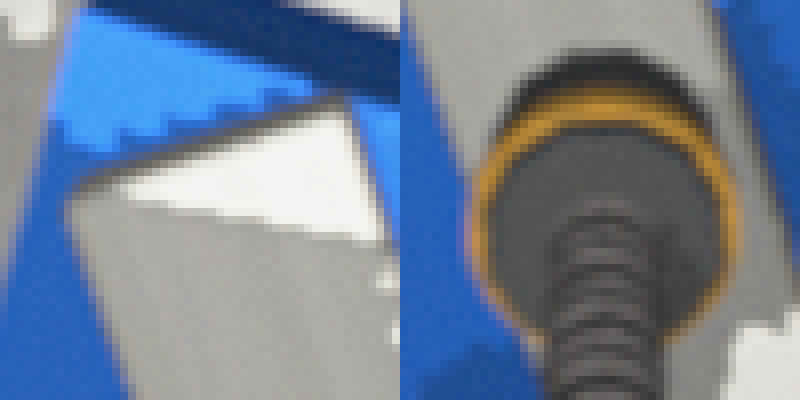

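Run:
```python
from h import *
p=par('p2');tp,Rt=pickle.load(open('pics/p2s.pkl','rb'))
for o in(-1e-3,0,1e-3):
    z=tp[2]-.1013+.014+o
    L,Rr=ray(p,(241.5,159.5),z),ray(p,(275.6,147.4),z)
    e=L-Rr;n=e/np.linalg.norm(e);d=np.array([n[1],-n[0]]);d=d if d[1]<0 else -d
    print('w',np.linalg.norm(e),'base centre',(L+Rr)/2+.045*d,'barrel',ray(p,(280.1,226.5),tp[2]-.0653+o),'d',d)
```

```text
w 0.02286277027615043 base centre [0.5266001  0.09401709] barrel [0.52497868 0.09544683] d [ 0.49211927 -0.87052778]
w 0.022764031047003874 base centre [0.5266309  0.09418233] barrel [0.52491477 0.09580954] d [ 0.49211927 -0.87052778]
w 0.022665291817857244 base centre [0.52666171 0.09434757] barrel [0.52485086 0.09617225] d [ 0.49211927 -0.87052778]
```

Request:
{"op": "play_rows", "data": {
  "claw": [1,1,1,1,1],
  "offset": [
    [0,3,-0.4],
    [0,6,-0.4],
    [0,8,-0.4],
    [0,9,-0.4],
    [0,9,-0.4]
  ],
  "delta_rot": [
    [0,0,0],
    [0,0,0],
    [0,0,0],
    [0,0,0],
    [0,0,0]
  ]
}}

```text
time: 10.35
tool_pos: [0.5249, 0.0933, 0.1628]
eef_rot: [[0.985, -0.001, -0.174], [0.174, -0.0, 0.985], [-0.001, -1.0, -0.0]]
ft_force: [-0.3, 0.2, -4.2]
width: 0.0181
```

Request:
{"op": "play_rows", "data": {
  "claw": [1,1,1,1,1],
  "offset": [
    [0,0.5,0],
    [0,1,0],
    [0,1.5,0],
    [0,2,0],
    [0,2,0]
  ],
  "delta_rot": [
    [0,0,0],
    [0,0,0],
    [0,0,0],
    [0,0,0],
    [0,0,0]
  ]
}}

```text
time: 10.77
tool_pos: [0.5253, 0.0934, 0.1617]
eef_rot: [[0.985, 0.001, -0.174], [0.174, 0.0, 0.985], [0.001, -1.0, 0.0]]
ft_force: [-1.4, 0.1, -0.2]
width: 0.0181
```

Request:
{"op": "play_rows", "data": {
  "claw": [1,1,1,1,1],
  "offset": [
    [0,0.5,0],
    [0,1,0],
    [0,1.5,0],
    [0,2,0],
    [0,2,0]
  ],
  "delta_rot": [
    [0,0,0],
    [0,0,0],
    [0,0,0],
    [0,0,0],
    [0,0,0]
  ]
}}

```text
time: 11.18
tool_pos: [0.5254, 0.0936, 0.1594]
eef_rot: [[0.985, 0.001, -0.174], [0.174, 0.001, 0.985], [0.001, -1.0, 0.0]]
ft_force: [-0.4, 1.2, 0.9]
width: 0.0182
```

Request:
{"op": "play_rows", "data": {
  "claw": [1,1,1,1,1],
  "offset": [
    [0,0.4,0],
    [0,0.8,0],
    [0,1.2,0],
    [0,1.5,0],
    [0,1.5,0]
  ],
  "delta_rot": [
    [0,0,0],
    [0,0,0],
    [0,0,0],
    [0,0,0],
    [0,0,0]
  ]
}}

```text
time: 11.6
tool_pos: [0.5253, 0.0935, 0.1578]
eef_rot: [[0.985, 0.0, -0.174], [0.174, 0.0, 0.985], [0.0, -1.0, 0.0]]
ft_force: [0.2, 1.7, 1.5]
width: 0.0182
```

Request:
{"op": "play_rows", "data": {
  "claw": [1,1,1,1,1],
  "offset": [
    [0,0.5,0],
    [0,1,0],
    [0,1.5,0],
    [0,2,0],
    [0,2,0]
  ],
  "delta_rot": [
    [0,0,0],
    [0,0,0],
    [0,0,0],
    [0,0,0],
    [0,0,0]
  ]
}}

```text
time: 12.02
tool_pos: [0.5252, 0.0934, 0.1557]
eef_rot: [[0.985, -0.0, -0.174], [0.174, 0.0, 0.985], [-0.0, -1.0, 0.0]]
ft_force: [1.1, 1.7, 0.8]
width: 0.0181
```

Run:
```python
from h import *
st();p,im=shot('p3')
cv2.imwrite('pics/p3c.png',cv2.resize(im[110:350,190:380],None,fx=2.5,fy=2.5,interpolation=cv2.INTER_NEAREST))
```

```text
t 12.02 tcp [0.5252 0.0934 0.1557] F [1.14 1.69 0.79] w 0.0181 x [ 0.985  0.174 -0.   ] y [-1.e-04  1.e-04 -1.e+00] q [ 0.18  0.15 -0.17  1.24  0.    1.57]
```

View pics/p3c.png

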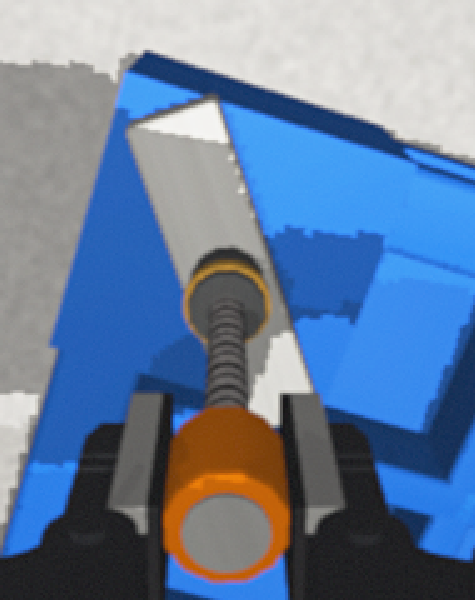

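Run:
```python
from h import *
p=par('p2');X=np.append(ray(p,(280.1,226.5),.107),.107);Y=np.append(ray(p,(241.5,159.5),.085),.085)
print(proj(p,X),proj(p,X+[0,0,.006]),proj(p,Y),proj(p,Y+[0,0,.006]))
a=cv2.imread('pics/p2.png');b=cv2.imread('pics/p3.png')
c=lambda im,x,y,r,s:cv2.resize(im[y-r:y+r,x-r:x+r],None,fx=s,fy=s,interpolation=cv2.INTER_NEAREST)
cv2.imwrite('pics/p23.png',np.vstack([np.hstack([c(i,258,160,25,8),c(i,280,225,25,8)])for i in(a,b)]))
```

```text
[280.1 226.5] [280.09470944 230.03174795] [241.5 159.5] [240.5204619  161.19233393]
```

View pics/p23.png

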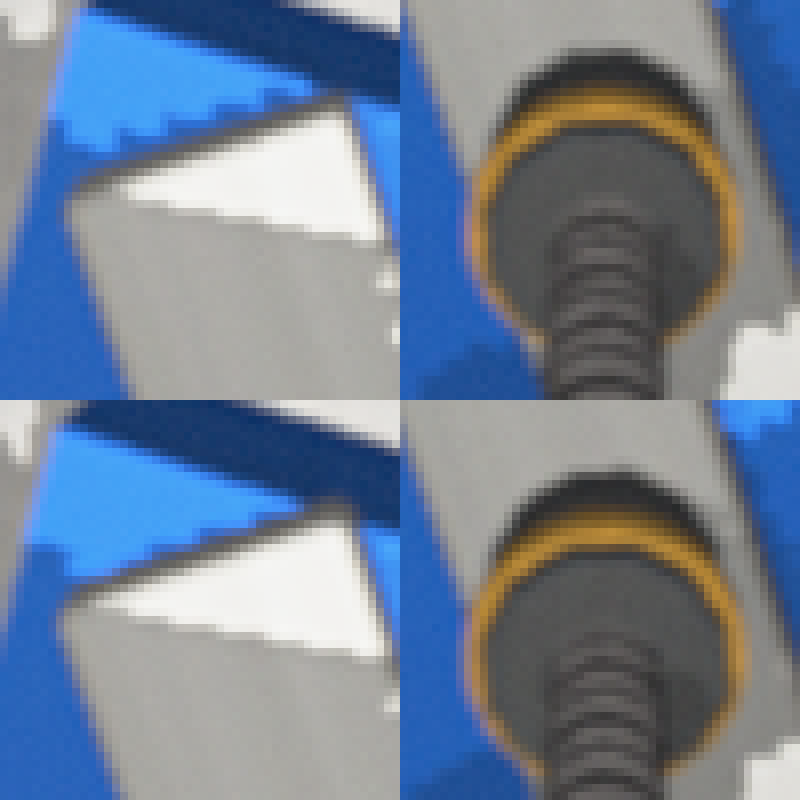

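Request:
{"op": "play_rows", "data": {
  "claw": [1,1,1,1,1],
  "offset": [
    [0,1.5,0.3],
    [0,3,0.3],
    [0,4.5,0.3],
    [0,6,0.3],
    [0,7.5,0.3]
  ],
  "delta_rot": [
    [0,0,0],
    [0,0,0],
    [0,0,0],
    [0,0,0],
    [0,0,0]
  ]
}}

```text
time: 12.48
tool_pos: [0.5251, 0.0936, 0.1481]
eef_rot: [[0.985, 0.0, -0.174], [0.174, -0.0, 0.985], [0.0, -1.0, -0.0]]
ft_force: [0.8, 2.2, 2.0]
width: 0.0183
```

Request:
{"op": "play_rows", "data": {
  "claw": [1,1,1,1,1],
  "offset": [
    [0,1.5,0],
    [0,3,0],
    [0,4.5,0],
    [0,6,0],
    [0,7.5,0]
  ],
  "delta_rot": [
    [0,0,0],
    [0,0,0],
    [0,0,0],
    [0,0,0],
    [0,0,0]
  ]
}}

```text
time: 12.9
tool_pos: [0.5252, 0.0937, 0.1406]
eef_rot: [[0.985, 0.0, -0.174], [0.174, 0.0, 0.985], [0.0, -1.0, 0.0]]
ft_force: [1.2, 0.2, 1.8]
width: 0.0185
```

Request:
{"op": "play_rows", "data": {
  "claw": [1,1,1,1,1],
  "offset": [
    [0,1,0],
    [0,2,0],
    [0,3,0],
    [0,4,0],
    [0,4,0]
  ],
  "delta_rot": [
    [0,0,0],
    [0,0,0],
    [0,0,0],
    [0,0,0],
    [0,0,0]
  ]
}}

```text
time: 13.32
tool_pos: [0.5251, 0.0936, 0.1366]
eef_rot: [[0.985, -0.0, -0.174], [0.174, -0.0, 0.985], [-0.0, -1.0, -0.0]]
ft_force: [1.2, 2.2, -0.9]
width: 0.0182
```

Request:
{"op": "play_rows", "data": {
  "claw": [1,1,1,1],
  "offset": [
    [0,0.2,0],
    [0,0.4,0],
    [0,0.6,0],
    [0,0.7,0]
  ],
  "delta_rot": [
    [0,0,0],
    [0,0,0],
    [0,0,0],
    [0,0,0]
  ]
}}

```text
time: 13.65
tool_pos: [0.5251, 0.0936, 0.1361]
eef_rot: [[0.985, -0.0, -0.174], [0.174, -0.0, 0.985], [-0.0, -1.0, -0.0]]
ft_force: [0.4, 1.3, 1.1]
width: 0.0179
```

Request:
{"op": "play_rows", "data": {
  "claw": [1,1,1],
  "offset": [
    [0,0.3,0],
    [0,0.6,0],
    [0,0.8,0]
  ],
  "delta_rot": [
    [0,0,0],
    [0,0,0],
    [0,0,0]
  ]
}}

```text
time: 13.9
tool_pos: [0.5251, 0.0937, 0.1352]
eef_rot: [[0.985, -0.0, -0.174], [0.174, 0.0, 0.985], [-0.0, -1.0, 0.0]]
ft_force: [1.1, 1.3, 2.0]
width: 0.0181
```

```bash
python3 -c "
from h import *
st()"
```

```text
t 13.9 tcp [0.5251 0.0937 0.1352] F [1.13 1.3  2.01] w 0.0181 x [ 0.985  0.174 -0.   ] y [-1.e-04  0.e+00 -1.e+00] q [ 0.18  0.16 -0.21  1.2   0.    1.57]
```

Request:
{"op": "play_rows", "data": {
  "claw": [1,1,1],
  "offset": [
    [0,0.3,0],
    [0,0.6,0],
    [0,0.6,0]
  ],
  "delta_rot": [
    [0,0,0],
    [0,0,0],
    [0,0,0]
  ]
}}

```text
time: 14.15
tool_pos: [0.5251, 0.0937, 0.1346]
eef_rot: [[0.985, -0.0, -0.174], [0.174, -0.0, 0.985], [-0.0, -1.0, -0.0]]
ft_force: [0.7, 1.1, 1.3]
width: 0.018
```

Request:
{"op": "play_rows", "data": {
  "claw": [1,1,1],
  "offset": [
    [0,0.3,0],
    [0,0.6,0],
    [0,0.7,0]
  ],
  "delta_rot": [
    [0,0,0],
    [0,0,0],
    [0,0,0]
  ]
}}

```text
time: 14.4
tool_pos: [0.5251, 0.0936, 0.134]
eef_rot: [[0.985, -0.0, -0.174], [0.174, -0.0, 0.985], [-0.0, -1.0, 0.0]]
ft_force: [0.8, 2.1, 1.4]
width: 0.0182
```

Request:
{"op": "play_rows", "data": {
  "claw": [1,1,1],
  "offset": [
    [0,0.3,0],
    [0,0.6,0],
    [0,0.7,0]
  ],
  "delta_rot": [
    [0,0,0],
    [0,0,0],
    [0,0,0]
  ]
}}

```text
time: 14.65
tool_pos: [0.5251, 0.0937, 0.1332]
eef_rot: [[0.985, -0.0, -0.174], [0.174, 0.0, 0.985], [-0.0, -1.0, 0.0]]
ft_force: [-0.7, 2.1, 1.5]
width: 0.0182
```

Request:
{"op": "play_rows", "data": {
  "claw": [1,1,1],
  "offset": [
    [0,0.3,0],
    [0,0.6,0],
    [0,0.7,0]
  ],
  "delta_rot": [
    [0,0,0],
    [0,0,0],
    [0,0,0]
  ]
}}

```text
time: 14.9
tool_pos: [0.5251, 0.0936, 0.1325]
eef_rot: [[0.985, 0.0, -0.174], [0.174, 0.0, 0.985], [0.0, -1.0, 0.0]]
ft_force: [1.4, 1.4, 1.7]
width: 0.018
```

Request:
{"op": "play_rows", "data": {
  "claw": [1,1,1],
  "offset": [
    [0,0.3,0],
    [0,0.6,0],
    [0,0.8,0]
  ],
  "delta_rot": [
    [0,0,0],
    [0,0,0],
    [0,0,0]
  ]
}}

```text
time: 15.15
tool_pos: [0.5251, 0.0937, 0.1318]
eef_rot: [[0.985, -0.0, -0.174], [0.174, -0.0, 0.985], [-0.0, -1.0, -0.0]]
ft_force: [-0.2, 1.0, 1.8]
width: 0.0181
```

Request:
{"op": "play_rows", "data": {
  "claw": [1,1,1],
  "offset": [
    [0,0.3,0],
    [0,0.6,0],
    [0,0.8,0]
  ],
  "delta_rot": [
    [0,0,0],
    [0,0,0],
    [0,0,0]
  ]
}}

```text
time: 15.4
tool_pos: [0.5253, 0.0937, 0.1316]
eef_rot: [[0.985, 0.001, -0.174], [0.174, 0.0, 0.985], [0.001, -1.0, 0.0]]
ft_force: [-1.0, 0.8, 7.7]
width: 0.0184
```

Request:
{"op": "play_rows", "data": {
  "claw": [1,1,1,1],
  "offset": [
    [0,0,0],
    [0,0,0],
    [0,0,0],
    [0,0,0]
  ],
  "delta_rot": [
    [0,0,0],
    [0,0,0],
    [0,0,0],
    [0,0,0]
  ]
}}

```text
time: 15.73
tool_pos: [0.5252, 0.0936, 0.1316]
eef_rot: [[0.985, 0.001, -0.174], [0.174, 0.0, 0.985], [0.001, -1.0, -0.0]]
ft_force: [-0.8, 0.6, 5.9]
width: 0.0179
```

```bash
python3 -c "
from h import *
st()
p,im=shot('p4')
cv2.imwrite('pics/p4c.png',cv2.resize(im[110:350,190:380],None,fx=2.5,fy=2.5,interpolation=cv2.INTER_NEAREST))"
```

```text
t 15.73 tcp [0.5252 0.0936 0.1316] F [-0.76  0.64  5.91] w 0.0179 x [0.985 0.174 0.001] y [ 6.e-04  1.e-04 -1.e+00] q [ 0.18  0.16 -0.22  1.19 -0.    1.57]
```

View pics/p4c.png

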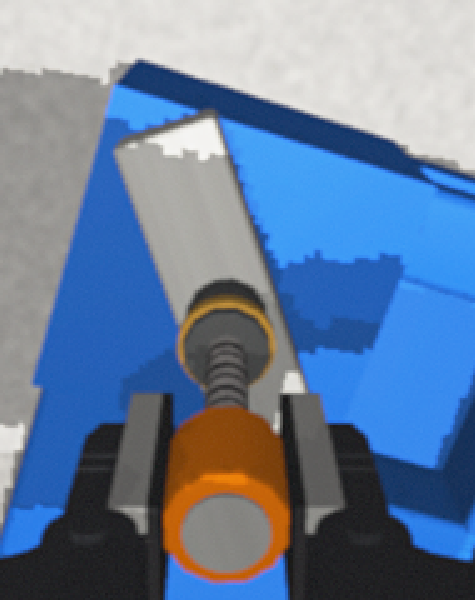

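Request:
{"op": "play_rows", "data": {
  "claw": [-0.3,-0.3,-0.3,-0.3,-0.3],
  "offset": [
    [0,0,0],
    [0,0,0],
    [0,0,0],
    [0,0,0],
    [0,0,0]
  ],
  "delta_rot": [
    [0,0,0],
    [0,0,0],
    [0,0,0],
    [0,0,0],
    [0,0,0]
  ]
}}

```text
time: 16.2
tool_pos: [0.5249, 0.0935, 0.1307]
eef_rot: [[0.985, -0.001, -0.174], [0.174, -0.0, 0.985], [-0.001, -1.0, -0.0]]
ft_force: [-1.2, 0.8, -0.2]
width: 0.0555
```

```bash
python3 -c "
from h import *
st()
p,im=shot('p5')
cv2.imwrite('pics/p5c.png',cv2.resize(im[110:410,130:430],None,fx=2,fy=2,interpolation=cv2.INTER_NEAREST))"
```

```text
t 16.2 tcp [0.5249 0.0935 0.1307] F [-1.21  0.81 -0.18] w 0.0555 x [ 0.985  0.174 -0.001] y [-7.e-04 -4.e-04 -1.e+00] q [ 0.18  0.16 -0.22  1.19 -0.    1.57]
```

View pics/p5c.png

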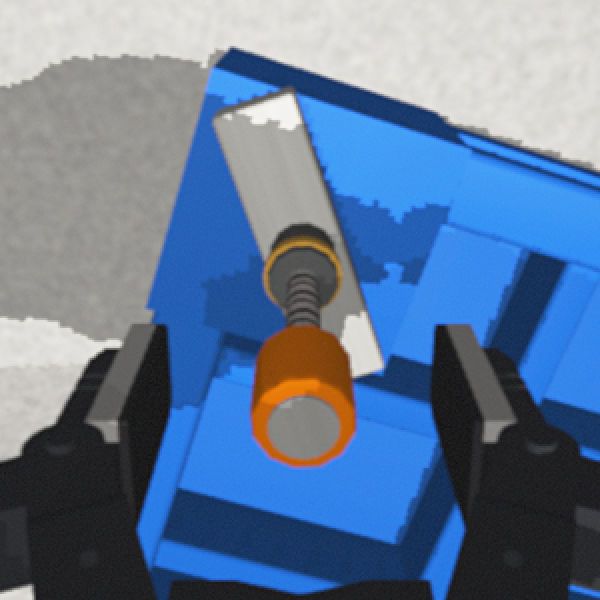

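Request:
{"op": "play_rows", "data": {
  "claw": [-0.3,-0.3,-0.3,-0.3,-0.3],
  "offset": [
    [0,-10,0],
    [0,-35,0],
    [0,-70,0],
    [0,-100,0],
    [0,-110,0]
  ],
  "delta_rot": [
    [0,0,0],
    [0,0,0],
    [0,0,0],
    [0,0,0],
    [0,0,0]
  ]
}}

```text
time: 16.67
tool_pos: [0.5264, 0.0939, 0.2465]
eef_rot: [[0.985, 0.006, -0.174], [0.174, 0.001, 0.985], [0.007, -1.0, -0.0]]
ft_force: [0.2, -0.7, 0.4]
width: 0.0556
```

Request:
{"op": "play_rows", "data": {
  "claw": [-0.3,-0.3,-0.3,-0.3,-0.3],
  "offset": [
    [0,0,0],
    [0,0,0],
    [0,0,0],
    [0,0,0],
    [0,0,0]
  ],
  "delta_rot": [
    [0,0,0],
    [0,0,0],
    [0,0,0],
    [0,0,0],
    [0,0,0]
  ]
}}

```text
time: 17.08
tool_pos: [0.5244, 0.0935, 0.2394]
eef_rot: [[0.985, -0.003, -0.174], [0.174, -0.0, 0.985], [-0.003, -1.0, -0.0]]
ft_force: [0.1, -0.4, 0.2]
width: 0.0553
```

```bash
python3 -c "
from h import *
st()
p,im=shot('q1')
cv2.imwrite('pics/q1c.png',cv2.resize(im[100:300,180:380],None,fx=3,fy=3,interpolation=cv2.INTER_NEAREST))"
```

```text
t 17.08 tcp [0.5244 0.0935 0.2394] F [ 0.11 -0.43  0.23] w 0.0553 x [ 0.985  0.174 -0.003] y [-2.7e-03 -5.0e-04 -1.0e+00] q [ 0.18  0.14 -0.    1.43 -0.    1.57]
```

View pics/q1c.png

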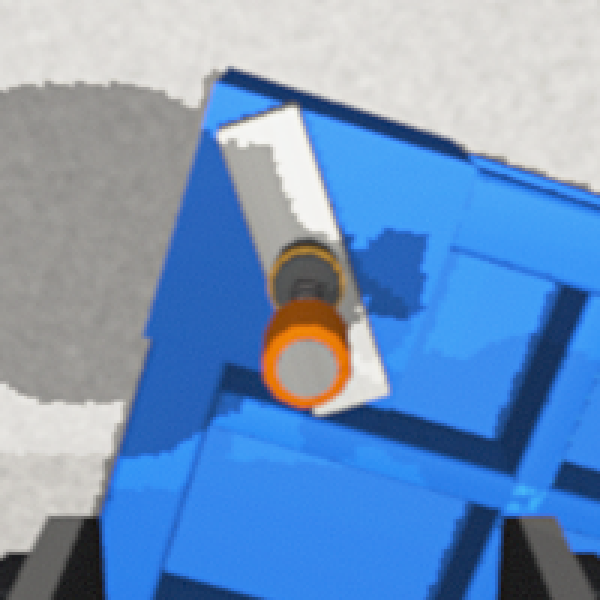

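Request:
{"op": "play_rows", "data": {
  "claw": [-0.3,-0.3,-0.3,-0.3,-0.3],
  "offset": [
    [0,-10,-30],
    [0,-10,-60],
    [0,-10,-70],
    [0,-10,-70],
    [0,-10,-70]
  ],
  "delta_rot": [
    [0,0,0],
    [0,0,0],
    [0,0,0],
    [0,0,0],
    [0,0,0]
  ]
}}

```text
time: 17.55
tool_pos: [0.5371, 0.0245, 0.2504]
eef_rot: [[0.985, -0.001, -0.173], [0.173, 0.0, 0.985], [-0.001, -1.0, 0.001]]
ft_force: [0.0, -0.3, 0.0]
width: 0.0557
```

```bash
python3 -c "
from h import *
st()
p,im=shot('q2')
cv2.imwrite('pics/q2c.png',cv2.resize(im[0:200,180:380],None,fx=3,fy=3,interpolation=cv2.INTER_NEAREST))
cv2.imwrite('pics/scene3.png',arm.read_camera('scene')[:,:,::-1])
a=par('q1');f=lambda x,y,z:ray(a,(x/3+179.67,y/3+99.67),z)
A,B,C=f(217,130,.0745),f(297,103,.0745),f(389,394,.0745)
print('centre',(A+C)/2,np.linalg.norm(A-B),np.linalg.norm(B-C),np.linalg.norm(A-C),'exp',np.hypot(90,24))
"
```

```text
t 17.55 tcp [0.5371 0.0245 0.2504] F [ 0.03 -0.31  0.  ] w 0.0557 x [ 0.985  0.173 -0.001] y [-1.1e-03  5.0e-04 -1.0e+00] q [0.05 0.15 0.03 1.45 0.   1.44]
centre [0.52555288 0.09375792] 0.0233033316650711 0.08956571401381314 0.09231376735224933 exp 93.14504817756014
```

View pics/q2c.png

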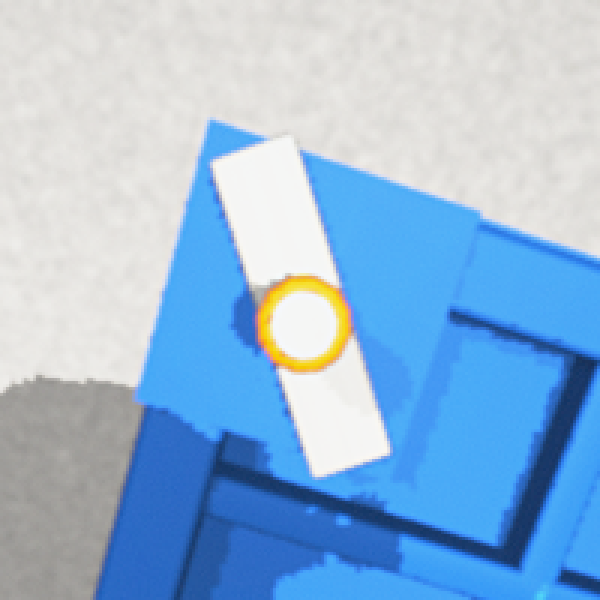

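View pics/scene3.png

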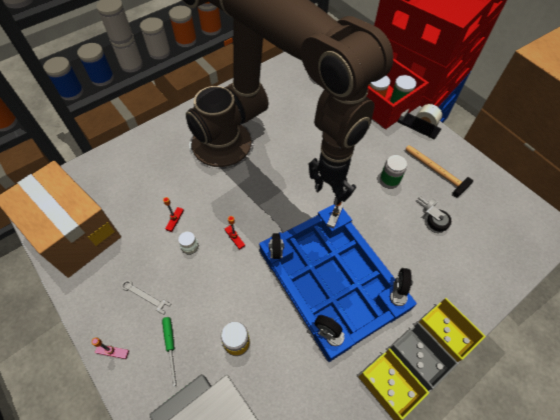

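```bash
python3 -c "
from h import *
a,b=par('q1'),par('q2')
k=tri(a,(307/3+179.67,371/3+99.67),b,(304/3+179.67,324/3-.33));print('knobtop',k,'reading mm',(.0605+.130-k[2])*1e3)
c=[ray(b,(x/3+179.67,y/3-.33),.0745) for x,y in((211,162),(294,135),(391,455),(315,478))];print(np.mean(c,0))
"
```

```text
knobtop [0.52557445 0.0937683  0.16297913] reading mm 27.52087194239264
[0.52594942 0.0931181 ]
```

Request:
{"op": "play_rows", "data": {
  "claw": [-0.3,-0.3,-0.3,-0.3,-0.3],
  "offset": [
    [0,0,40],
    [0,0,80],
    [0,0,110],
    [0,0,110],
    [0,0,110]
  ],
  "delta_rot": [
    [0,0,0],
    [0,0,0],
    [0,0,0],
    [0,0,0],
    [0,0,0]
  ]
}}

```text
time: 18.07
tool_pos: [0.5174, 0.1354, 0.2508]
eef_rot: [[0.984, -0.0, -0.179], [0.179, -0.0, 0.984], [-0.0, -1.0, 0.0]]
ft_force: [0.7, 0.4, -0.6]
width: 0.0555
```

Request:
{"op": "play_rows", "data": {
  "claw": [-0.3,-0.3,-0.3,-0.3,-0.3],
  "offset": [
    [0,0,0],
    [0,0,0],
    [0,0,0],
    [0,0,0],
    [0,0,0]
  ],
  "delta_rot": [
    [0,0,0],
    [0,0,0],
    [0,0,0],
    [0,0,0],
    [0,0,0]
  ]
}}

```text
time: 18.48
tool_pos: [0.5183, 0.1323, 0.251]
eef_rot: [[0.985, 0.0, -0.173], [0.173, -0.0, 0.985], [0.0, -1.0, -0.0]]
ft_force: [0.1, 0.1, 0.5]
width: 0.0555
```

```bash
python3 -c "
from h import *
st()
p,im=shot('q3')
print(proj(p,[.5256,.0937,.16]))
cv2.imwrite('pics/q3c.png',cv2.resize(im[170:370,180:380],None,fx=3,fy=3,interpolation=cv2.INTER_NEAREST))
"
```

```text
t 18.48 tcp [0.5183 0.1323 0.251 ] F [0.09 0.08 0.45] w 0.0555 x [0.985 0.173 0.   ] y [ 0. -0. -1.] q [ 0.25  0.15  0.03  1.45 -0.    1.65]
[280.4995802  268.96605555]
```

View pics/q3c.png

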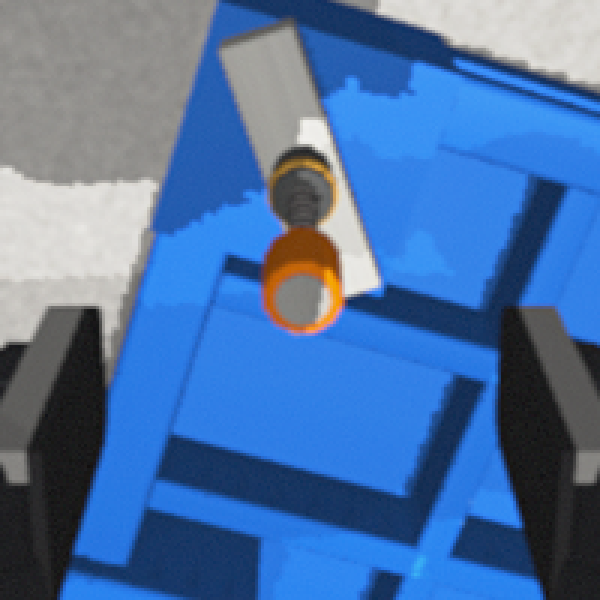

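```bash
python3 -c "
from h import *
b,c=par('q2'),par('q3')
u,v=(304/3+179.67,324/3-.33),(303/3+179.67,296/3+169.67)
k=tri(b,u,c,v);print('knobtop',k,'reading mm',(.0605+.130-k[2])*1e3)
C=[ray(c,(x/3+179.67,y/3+169.67),.0745) for x,y in((220,47),(294,18),(381,288))];print((C[0]+C[2])/2)
A=[ray(b,(x/3+179.67,y/3-.33),.0745) for x,y in((211,162),(294,135),(391,455),(315,478))]
# base-top height by triangulating corners
for i,(p,q) in enumerate([((211,162),(220,47)),((294,135),(294,18)),((391,455),(381,288))]):
  print(tri(b,(p[0]/3+179.67,p[1]/3-.33),c,(q[0]/3+179.67,q[1]/3+169.67)))
"
```

```text
knobtop [0.52565359 0.09362721 0.15886182] reading mm 31.638179722565884
[0.52594563 0.09367792]
[0.49440169 0.12740238 0.07108074]
[0.51502858 0.13855244 0.06433621]
[0.55717752 0.05919169 0.07480124]
```

```bash
python3 -c "
from cell import arm
print(arm.hand_in())"
```

```text
the job is handed in; nothing more can be done
None
```

The gauge is standing on the pad over the empty socket with its rod down and released. The rod reads about 30 mm, so the stub's top lies roughly 29 mm below the mouth.

- **Pick-up:** I lifted the steel gauge by its orange knob. The first grip tilted it slightly, so I regrasped it centred.
- **Finding the bottom:** the rod slid with only about 1–2 N of drag until the force jumped to 7.7 N and the arm stalled. I held it there for about 0.3 s, settling at 5.9 N, then opened the gripper while still pressing. These are wrist readings taken at the end of each step.
- **Position check:** the base centre measured (0.526, 0.094) m against the mouth at (0.525, 0.094) m. Base and knob centres agree within about 0.5 mm, so the gauge stands upright.
- **Bystanders:** the last scene picture showed the tins, jar, castor and tools where they were.

**Checks that disagreed:**
- **Rod reading:** two camera measurements gave 27.5 mm and 31.6 mm, against about 30 mm from the arm's height. Trust the gauge's own scale over my figure.
- **Base height:** at three corners it scattered between 64 and 75 mm, with 74.5 mm expected. I put this down to small pixel errors and judged flatness by eye and by the knob-to-base alignment.
- **Contact after release:** I could not measure whether the tip still rests on the stub, though nothing pulled the rod up.

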